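Charge the barrel tumbler with polishing stones, using the hand scoop

TASK

Charge the barrel tumbler for polishing: with the hand scoop, never touching them with the fingers, scoop all six white ceramic stones out of the red bin and tip them into the open blue barrel. Then lay the scoop back in the bin, its pan flat on the bin floor and its grip out over the low front wall, and press the barrel's hatch fully shut. Leave everything else on the bench where it is.

Things in the scene. Friction and masses are not known exactly. Their poses are not given: they have to be found in the camera images.
- barrel (a joint): the tumbler's dark blue hexagonal barrel, 124 mm across flats and 112 mm long, lying in two bearings 90 mm above the bench. Value in rad: 0 = the side with the mouth faces straight up, positive = that side leans over away from its hatch hinge. A worm gear holds it where it stands (it takes about 4 N m to turn it).
- barrel_axis (a point): centre of the barrel, on its axis, half-way along it (90 mm above the bench). Frame turns with the barrel: y along its axis, z square out through the mouth, x toward the hatch hinge's side. The hollow inside reaches 58 mm from the axis to each flat and 51 mm either way along y; walls 4 mm.
- tumbler: the tumbler's frame, fixed to the bench; origin under the barrel's middle. Green base plate 14 mm high, 75 mm either way along x, from 82 mm at -y to 142 mm at +y; bearing stands 106 mm high at both barrel ends, out to 76 mm from the middle; beyond the +y one a motor up to 95 mm high.
- mouth (a point): middle of the barrel's mouth, 62 mm from the axis along z: this whole side of the hexagon is open, 71 mm across (x) by 102 mm along the barrel (y). Same axes as barrel_axis.
- hatch (a joint): the dark blue hinged cover of the mouth: a plate 70 mm deep from hinge to free edge, 112 mm long, 4 mm thick. Value in rad: 0 = shut flat on the mouth, grows as it opens, up to 2.3. Its stiff hinge (0.1 N m) stays where it is left. It starts open, standing roughly upright over the +x edge of the mouth, its free edge some 230 to 250 mm above the bench.
- hatch_hinge (a point): middle of the hatch's hinge line, along the +x long edge of the mouth, 38 mm from the mouth's middle. Frame turns with the hatch: from here the cover runs 71 mm in its own -x direction; y along the hinge (the hinge turns about y); z out of the cover's outer face, which lies 5 mm out from the hinge line.
- hatch_bar (a point): middle of the steel grab bar on the outer face of the hatch, 60 mm from the hinge line, its outer side 20 mm out; the bar is 56 mm long (y), 8 mm wide and 7 mm thick. Axes as hatch_hinge.
- bin_floor (a point): red plastic scoop-out bin, fixed to the bench; this point lies on its flat inner floor, 4 mm above the bench. x points from its low front to its high rounded back, z up. Inside it is 78 mm wide (y from -39 to +39 mm). Along x the floor is flat from -47 to +35 mm, then curves up: 14 mm high at x = 60, 40 mm at x = 76, 60 mm (the rim) at x = 81 mm.
- bin_front (a point): middle of the top of the bin's low front wall, 20 mm above its floor, 76 mm in front of bin_floor, 3 mm thick; axes as bin_floor. Behind this wall the floor is a slope, 18 mm high at the wall, down to the flat floor 29 mm on. The side walls (3 mm) rise from here to their full 60 mm at 56 mm behind this point.
- scoop_grip (a point): a small steel hand scoop; this point is the middle of where to hold its black, flat-sided rubber grip: 18 mm wide (y), 24 mm high (z), 80 mm long (x, from 52 mm behind this point to 28 mm ahead of it), 48 mm above the underside of the pan. x points along the grip toward the pan and its lip, z up when the scoop stands level on its flat pan. The scoop weighs 0.10 to 0.16 kg.
- scoop_pan (a point): on the inner floor of the scoop's pan (2 mm above its underside), 80 mm ahead of scoop_grip. Same axes. The pan is 70 mm wide; its floor runs from the back wall 36 mm behind this point to the thin straight lip 41 mm ahead of it; back wall 34 mm high, the side walls fall from 34 mm at the back to nothing at the lip.
- bench_vice: cast bench vice bolted in the middle of the bench, fixed; 178 mm high, from 147 mm on the robot's side of this point to 145 mm behind it, 81 mm to its right and 39 mm to its left.
- stone1_centre (a point): white ceramic polishing stone, a plump rounded drum 18 mm in diameter and 16 mm long (z is its axis), about 12 g, slippery; this point is its centre. It starts in the bin.
- stone2_centre (a point): white ceramic polishing stone, a plump rounded drum 18 mm in diameter and 16 mm long (z is its axis), about 12 g, slippery; this point is its centre. It starts in the bin.
- stone3_centre (a point): white ceramic polishing stone, a plump rounded drum 18 mm in diameter and 16 mm long (z is its axis), about 12 g, slippery; this point is its centre. It starts in the bin.
- stone4_centre (a point): white ceramic polishing stone, a plump rounded drum 18 mm in diameter and 16 mm long (z is its axis), about 12 g, slippery; this point is its centre. It starts in the bin.
- stone5_centre (a point): white ceramic polishing stone, a plump rounded drum 18 mm in diameter and 16 mm long (z is its axis), about 12 g, slippery; this point is its centre. It starts in the bin.
- stone6_centre (a point): white ceramic polishing stone, a plump rounded drum 18 mm in diameter and 16 mm long (z is its axis), about 12 g, slippery; this point is its centre. It starts in the bin.
- oiler: grey conical oil can with a long curved spout, 62 mm wide, 143 mm tall; origin under its centre. A bystander.
- pliers: combination pliers with red handles, 59 x 145 x 14 mm, lying; origin under the centre, y along their length. A bystander.
- screwdriver: screwdriver with amber handle, 26 x 208 x 27 mm, lying; origin under the centre, y along its length. A bystander.
- padlock: brass padlock lying on its side, 67 x 44 x 18 mm; origin under the centre. A bystander.
- loupe: black eyepiece, 36 mm wide and 34 mm tall; origin under its centre. A bystander.
- cylinder: brass profile lock cylinder lying on its side, 33 x 63 x 17 mm; origin under the centre. A bystander.

How it is judged:
On the way, in this order (a step that is already met when the one before it is completed fails the run):
1. a stone lies in the scoop, lifted clear above the bin (height (world z) of scoop_pan above 0.1 m and distance between any of stone1_centre, stone2_centre, stone3_centre, stone4_centre, stone5_centre, stone6_centre and scoop_pan below 0.05 m), for 0.2 s.
2. all six stones lie inside the barrel, its hatch still open (distance between each of stone1_centre, stone2_centre, stone3_centre, stone4_centre, stone5_centre, stone6_centre and barrel_axis below 0.073 m and z of each of stone1_centre, stone2_centre, stone3_centre, stone4_centre, stone5_centre, stone6_centre in the frame of barrel_axis below 0.052 m and value of joint hatch above 0.8 rad), for 0.2 s.
At the end, for the whole second after the job is handed in: all six stones inside the barrel; hatch shut within 0.1 rad; scoop at rest in the bin, pan on its floor within 0.3 rad of level, grip toward the low front wall; oil can, pliers, screwdriver, padlock, eyepiece and lock cylinder within 30 mm of their starts (distance between each of stone1_centre, stone2_centre, stone3_centre, stone4_centre, stone5_centre, stone6_centre and barrel_axis below 0.073 m and z of each of stone1_centre, stone2_centre, stone3_centre, stone4_centre, stone5_centre, stone6_centre in the frame of barrel_axis below 0.052 m and value of joint hatch below 0.1 rad and x of scoop_pan in the frame of bin_floor between -0.055 and 0.06 m and y of scoop_pan in the frame of bin_floor between -0.03 and 0.03 m and z of scoop_pan in the frame of bin_floor between -0.003 and 0.03 m and angle between scoop_pan's own z axis and vertical below 0.3 rad and x of scoop_grip in the frame of bin_floor below -0.04 m and linear speed of scoop below 0.02 m/s and distance of each of oiler, pliers, screwdriver, padlock, loupe, cylinder from where it was at the start of the episode below 0.03 m); the robot touches nothing.
It fails at once if the fingers touch a stone (contact force between the fingers and stone1 above 0.5 N or contact force between the fingers and stone2 above 0.5 N or contact force between the fingers and stone3 above 0.5 N or contact force between the fingers and stone4 above 0.5 N or contact force between the fingers and stone5 above 0.5 N or contact force between the fingers and stone6 above 0.5 N).
It fails at once if a bystander is pushed more than 50 mm away, or the oil can over (distance of any of oiler, pliers, screwdriver, padlock, loupe, cylinder from where it was at the start of the episode above 0.05 m or angle between oiler's own z axis and vertical above 0.5 rad).
It also fails if it takes over 67 s, if anything falls off the work surface, if the arm or the gripper's body presses on something with over 40 N, if the wrist force passes 120 N, or if a joint passes its speed limit or range.

ROBOT

A 6-joint arm with a two-finger parallel gripper is mounted at the origin on a cart in front of the work surface, level with it; the furniture and walls round the work are solid. World frame = base frame: x ahead of the robot, y to its left, z up, the work surface at z = 0. Lengths are in m, angles in rad, forces in N, time in s.
With the tool pointing down it reaches from about 0.4 to 0.925 m from the base axis. Payload 3.4 kg.
Tool frame: the origin (TCP) lies midway between the tips of the shut fingers; the grasp point (between the pads) lies 19 mm behind it; z points along the fingers, y is the direction in which the jaws open and shut (so a half turn about z gives the same grasp; the last joint's range is limited). The gripper opens to 85 mm and grips with 20 to 120 N. Pads are 22 mm wide; open, the fingers measure 114 mm over their backs; the gripper's body (76 mm by 85 mm) begins 54 mm behind the grasp point. The pads swing forward as they close: fully open they stand 13 mm farther back than shut.
Start: joints at [-1.365, 0.307, 1.506, -0, 1.328, -0.073], TCP at [0.158, -0.553, 0.231] pointing down, gripper open.
Joint ranges: [-3.12, 3.12], [-1.05, 2.28], [0.14, 2.33], [-1.42, 4.57], [0.1, 2.73], [-2.68, 2.68]. Speed limits (rad/s): [2.57, 2.57, 3.14, 3.14, 3.14, 3.14].

INTERFACE

Orientations are given as a unit quaternion [w, x, y, z].
In Python, from plant import robot, cams gives the robot as it stands. The module is installed in compiled form; this text tells all that it offers.
- The arm moves only by the tool step_arm, never from a script. Its argument "rows" is a list of rows, each an object of numbers: "tx", "ty", "tz": the shift along the tool's x, y, z in m; "roll": the turn about the tool's z in degrees; "claw": the opening, from 0 (shut) to 1 (fully open). A call has 1 to 8 rows; each row is the pose to reach, as a shift and turn from the pose commanded when the call began, along the tool's axes at that moment; what a row does not reach only later rows make up. A row lasts 1/8 s, in which the tool goes at most 62.5 mm and 10.7 degrees, less where a joint would pass 70% of its speed; a pose out of reach is approached as far as the arm can. A call with a gripper value outside its range is refused whole. The fingers move at their own pace and stop on an object; the grip force is fixed at half the most. Time passes only in rows, so rows that repeat a pose let the fingers close. It gives the time, the measured TCP pose, the force and the opening at its end, in the units of the state.
- robot.read_state(): the state, without advancing time (a new reading comes with each control period).
- cams.grab_frame(name): name is "side" or "top" or "wrist"; returns (picture, depth): 384x512x3 uint8, red, green, blue; 384x512 float32, m along the optical axis (not along the pixel's ray), 0 where there is no reading.
- cams.camera_info(name): a dict with "fov_y" (degrees; the focal length in pixels is half the picture's height over the tangent of half this angle, whatever the lens; pixels are square), "cx", "cy" (the principal point, pixels), "position" and "rotation" of the camera in the world. Camera axes: x right, y down, z forward; pixel columns grow to the right and rows downward; lengths in m; the calibration is good to about 2 mm. A picture is of the moment at which its call begins: read the wrist's pose just before it. camera_info takes no time and is no camera call; for the wrist camera it gives the pose at the moment of the call.
- robot.hand_in(): hands the job in, once; it reports no verdict.
Trained networks look in the newest picture that a camera, given by its name, has taken for a name from the list of things; names that differ only in an ending like _2 or _b are one class to them, and where a whole thing is asked for, a point or a joint stands for the part that bears it (a point fixed in the world has none). Each returns a list of dicts, best first, with "p" (0 to 1); they miss things now and then, are a little off and sometimes report something else, mostly with a low value. They report only what shows in the picture. A call takes as long as a camera call.
- cams.cut_out(camera, thing): "mask" (384x512 bool, what is visible of it) and "bbox" ([left, top, right, bottom] in pixels, round what is visible of it).
The state is a dict: "time_s": time; "joint_pos": joint angles; "qd": joint speeds; "joint_efforts": joint torques, N m; "position": TCP position; "tcp_rot": TCP orientation; "wrist_force": force on the tool from outside, world axes, zero at the start; "moment": the same for the moment, N m; "width": finger opening in m.
Only numpy, scipy, OpenCV 4.12 (cv2) and the standard library are available. Lean on these libraries where they do the work, as an engineer would, in place of code of your own. Each camera call takes 0.05 s, during which the arm holds its last target. There are 200 camera calls.

## Working session

There is one attempt and no reset: what is moved stays moved. The work goes in short steps, Python scripts to look and compute and a tool call to move; the robot and the scene stay as the last step left them, time stands still between calls to the robot, and variables do not carry over. Pictures are saved under pics/ and viewed, about 8 in all and at most 12, crops included, and the job is handed in when it is done.

Besides the shell and the picture viewer there is one more tool, called after "Call:" as name(argument=value, ...), one argument or row to a line, values as JSON. step_arm: Moves the arm, as the interface text tells. Its arguments: {"type":"object","properties":{"rows":{"type":"array","items":{"type":"object","properties":{"tx":{"type":"number"},"ty":{"type":"number"},"tz":{"type":"number"},"roll":{"type":"number"},"claw":{"type":"number"}}}}},"required":["rows"]}

```bash
mkdir -p pics; cat > h.py <<'E'
import numpy as np, cv2
from plant import robot, cams
def grab(n):
    p,d=cams.grab_frame(n); return p,d,cams.camera_info(n)
def save(p,f): cv2.imwrite('pics/'+f,p[:,:,::-1])
def K(i): return 192/np.tan(np.radians(i['fov_y'])/2)
def rot(i):
    R=np.array(i['rotation'],float)
    if R.size==4:
        from scipy.spatial.transform import Rotation as Q
        R=Q.from_quat(R.ravel()[[1,2,3,0]]).as_matrix()
    return R
def cloud(d,i):
    f=K(i); v,u=np.mgrid[:384,:512]
    P=np.stack([(u-i['cx'])/f*d,(v-i['cy'])/f*d,d],-1)
    return P@rot(i).T+np.array(i['position'])
def proj(X,i):
    c=(np.atleast_2d(X)-np.array(i['position']))@rot(i); f=K(i)
    return c[:,:2]/c[:,2:]*f+[i['cx'],i['cy']]
E
python3 - <<'E'
from h import *
for n in ['side','top']:
    p,d,i=grab(n); print(n,i); save(p,n+'0.png')
    np.savez(n+'0.npz',p=p,d=d)
    C=cloud(d,i)
    for t in ['barrel','hatch','scoop_grip','scoop_pan','bin_floor','stone1_centre','tumbler','oiler','pliers','screwdriver','padlock','loupe','cylinder','bench_vice','hatch_bar']:
        for r in cams.cut_out(n,t)[:(6 if 'stone' in t else 1)]:
            m=r['mask']&(d>0)
            if m.sum(): print(t,round(r['p'],2),np.round(r['bbox']),np.round(np.median(C[m],0),3),np.round(C[m].min(0),3),np.round(C[m].max(0),3))
E
cd pics; python3 -c "
import cv2,numpy as np
cv2.imwrite('b0.png',cv2.resize(cv2.imread('side0.png'),(768,576)));cv2.imwrite('b1.png',cv2.resize(cv2.imread('top0.png'),(768,576)))"
```

```text
side {'fov_y': 48.66083248349564, 'cx': 259.1605871435648, 'cy': 191.14776056129017, 'position': array([0.11317997, 0.95191251, 0.66326828]), 'rotation': array([ 0.10675542, -0.15429548,  0.83774572, -0.51281409])}
barrel 0.71 [199. 184. 264. 275.] [0.504 0.17  0.122] [ 0.432 -0.082 -0.003] [0.655 0.251 0.233]
hatch 0.61 [212. 182. 254. 216.] [0.501 0.16  0.195] [ 0.447 -0.069  0.013] [0.655 0.17  0.233]
scoop_grip 0.87 [271. 218. 305. 240.] [ 0.426 -0.031  0.024] [ 0.4   -0.119 -0.006] [0.474 0.066 0.061]
scoop_pan 0.82 [272. 219. 305. 243.] [ 0.426 -0.03   0.028] [ 0.4   -0.118 -0.004] [0.474 0.066 0.061]
bin_floor 0.79 [282. 169. 313. 209.] [ 0.476 -0.294  0.022] [ 0.404 -0.411 -0.006] [ 0.572 -0.17   0.065]
stone1_centre 0.4 [199. 184. 266. 275.] [0.505 0.169 0.122] [ 0.432 -0.165 -0.006] [0.688 0.251 0.233]
tumbler 0.87 [170. 184. 271. 298.] [0.506 0.199 0.09 ] [ 0.416 -0.082 -0.006] [0.704 0.262 0.233]
oiler 0.7 [279. 173. 313. 208.] [ 0.476 -0.299  0.024] [ 0.404 -0.349 -0.002] [ 0.536 -0.17   0.065]
pliers 0.48 [290. 223. 313. 252.] [ 0.38  -0.026  0.008] [ 0.343 -0.103 -0.00
[... 1770 characters left out ...]
pliers 0.73 [233. 248. 288. 267.] [ 0.379 -0.035  0.008] [ 0.344 -0.108 -0.006] [0.403 0.039 0.016]
screwdriver 0.7 [110. 260. 193. 278.] [0.361 0.289 0.018] [ 0.344  0.142 -0.006] [0.374 0.347 0.027]
padlock 0.59 [144. 168. 200. 230.] [0.502 0.159 0.128] [ 0.443  0.106 -0.005] [0.599 0.273 0.236]
loupe 0.54 [330. 242. 341. 257.] [ 0.373 -0.221  0.026] [ 0.357 -0.248 -0.005] [ 0.391 -0.207  0.037]
cylinder 0.53 [195. 258. 220. 268.] [0.358 0.102 0.011] [ 0.341  0.071 -0.004] [0.376 0.131 0.02 ]
bench_vice 0.85 [225.  84. 282. 206.] [ 0.607 -0.05   0.14 ] [ 0.488 -0.117 -0.02 ] [0.793 0.046 0.414]
hatch_bar 0.82 [162. 170. 181. 222.] [0.5   0.156 0.222] [0.448 0.14  0.032] [0.599 0.204 0.236]
```

View pics/b0.png

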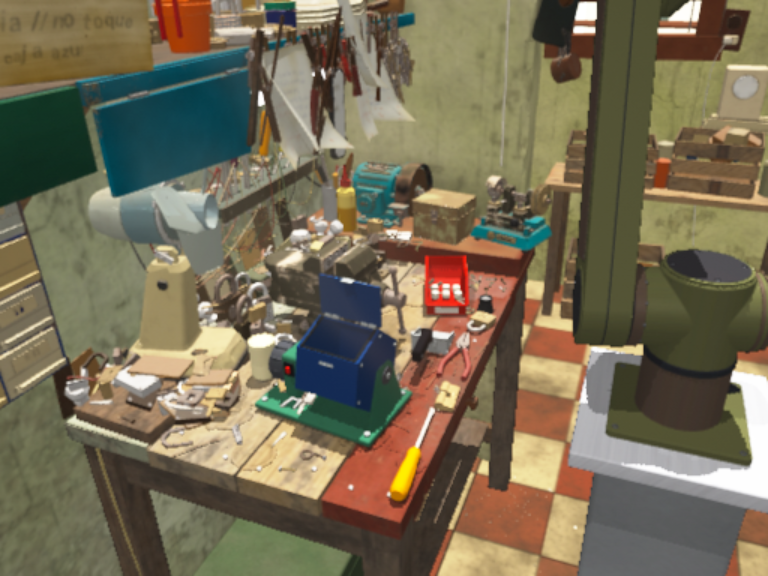

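View pics/b1.png

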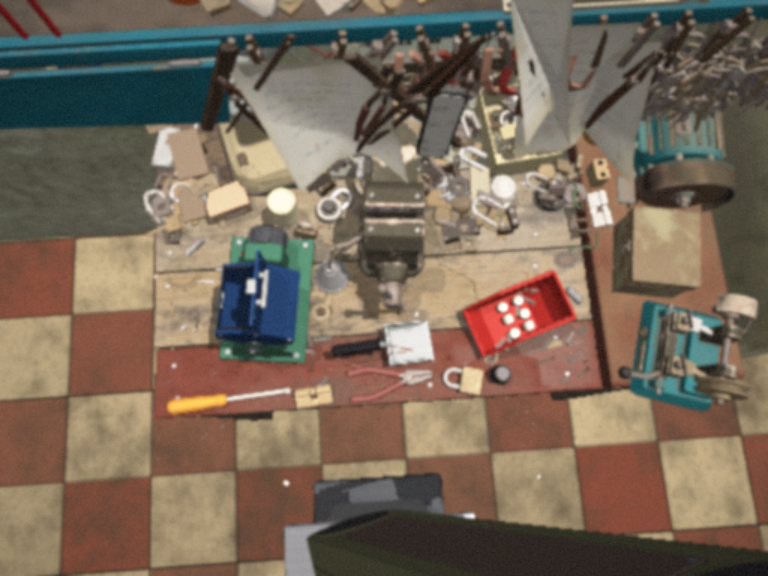

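```bash
cd pics; python3 -c "
import cv2,numpy as np
a=cv2.imread('side0.png')[175:300,165:340];b=cv2.imread('top0.png')[140:285,100:400]
a=cv2.resize(a,(420,300),interpolation=3);b=cv2.resize(b,(600,290),interpolation=3)
o=np.zeros((595,600,3),np.uint8);o[:300,:420]=a;o[305:595]=b
cv2.imwrite('c0.png',o)"
cd ..; python3 - <<'E'
from h import *
z=np.load('top0.npz');i=cams.camera_info('top');C=cloud(z['d'],i)
# barrel height grid
for v in range(150,250,6): print(v,' '.join('%4d'%(1000*C[v,u,2]) for u in range(136,216,4)))
print(np.round(C[195,136:216:8],3).tolist())
E
```

```text
150   -3   -2   -1    6    0   -1   -3    0   -5   86   85   83   37   -1    2   -1   40   51   24    3
156    0    0    0    0    1   -2   -3   -2   85   93   94   92   84   80   -2   -3    9   15   22   -2
162   -2   -4   -1   -1   -2   10   17   91   93   89   92   88   93   73   14   12    8   11   12   -2
168   -3    0    1   -4   -4   14   15   92   92  232   93   92   91   89    9    9   13   12   12   -2
174   -1   -2   -4   -4   -3   14   11 1089  104  222  178  102   90   78   15   13   12   13    7   -2
180  -17  -20  -22  134  115  113  115  118  121  221  222  148  141  134  125  118   11   12   -4   21
186   -3    1   -2  135   66   58   47   54  230  221  221  145  137  133  127  118   11   16    0   15
192    0   -4    0  127   61   55   51  234  231  214  220  146  142  129  125  115   11   16   -3    1
198   -4   -4    0  125   59   52   46   34  231  208  222  144  138  131  124  115   15   12   -3    4
204   -5   -4   -4   66   60   52   47   38  230  201  223  142  136  129  122  118   15   15    0    9
210   -2   -1   -2   68   57   49   42   35  229  195  151  
[... 196 characters left out ...]
  155  148  142  132  124  118  110    9   11   -1   -4
228   -4   -2    0   11   11   16   37   42  100   49   53   58   62   61   69   11   13    2   -3   -3
234   -6    0   -5    7   17   47   49   54   94   91   69   74   63   44   26   12   13   -2    4    0
240   -6    0   -5   -3    0   -1    0    0    1    8    8   10   13   10   11 1089   12    0   -2    0
246   -4   -5   -4   -6   -2   -2   -5   -1    0    2   -2    1    0    1   -3   -1   -2   -1   -1   -1
[[0.556, 0.291, -0.004], [0.554, 0.269, -0.003], [0.537, 0.233, 0.063], [0.54, 0.216, 0.046], [0.494, 0.161, 0.231], [0.495, 0.145, 0.222], [0.513, 0.14, 0.14], [0.516, 0.123, 0.123], [0.54, 0.116, 0.015], [0.542, 0.096, 0.001]]
```

View pics/c0.png

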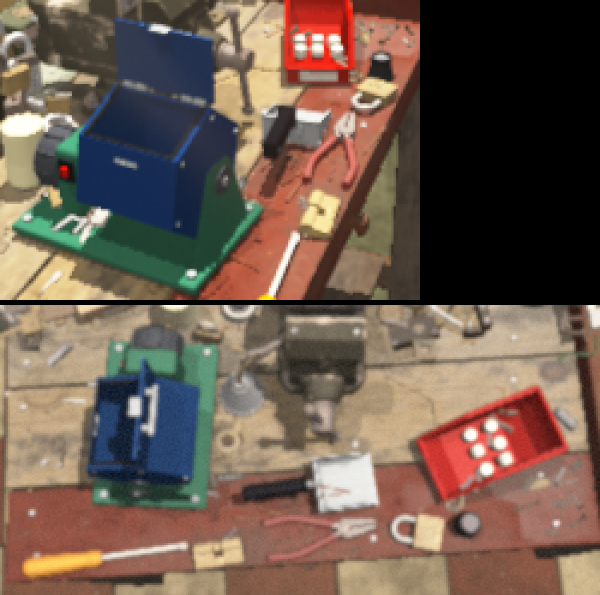

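```bash
python3 - <<'E'
from h import *
from scipy.spatial.transform import Rotation as Q
s=robot.read_state(); print(np.round(s['position'],4),np.round(Q.from_quat(np.array(s['tcp_rot'])[[1,2,3,0]]).as_matrix(),3).tolist(),s['width'])
z=np.load('top0.npz');i=cams.camera_info('top');C=cloud(z['d'],i);p=z['p'].astype(int)
g=p.max(2)<70
box=lambda a,b,c,d:(C[...,0]>a)&(C[...,0]<b)&(C[...,1]>c)&(C[...,1]<d)
m=box(.38,.5,-.03,.1)&g&(C[...,2]>.03)&(C[...,2]<.08)
G=C[m];print('grip n',m.sum(),G.mean(0).round(3),G.min(0).round(3),G.max(0).round(3))
w,V=np.linalg.eigh(np.cov(G[:,:2].T));print('grip dir',V[:,1].round(3))
m=box(.38,.52,-.13,-.02)&(p.min(2)>120)&(p.max(2)-p.min(2)<40)
r=cv2.minAreaRect((C[m][:,:2]*1000).astype(np.float32));print('pan',m.sum(),r, np.median(C[m][:,2]))
red=(p[...,0]>110)&(p[...,1]<60)&(p[...,2]<60)
m=box(.38,.6,-.42,-.15)&red&(C[...,2]>.01)&(C[...,2]<.09)
r=cv2.minAreaRect((C[m][:,:2]*1000).astype(np.float32));print('bin',r,cv2.boxPoints(r).round())
wh=(p.min(2)>150)&box(.4,.56,-.4,-.17)
n,l,st,ct=cv2.connectedComponentsWithStats(wh.astype(np.uint8))
for k in range(1,n):
    if st[k,4]>8: print('stone',st[k,4],ct[k].round(1),np.median(C[l==k],0).round(3))
m=box(.42,.6,.1,.25)&(C[...,2]>.215)&(C[...,2]<.25)
H=C[m];w,V=np.linalg.eigh(np.cov(H[:,:2].T));print('hatch top',H.mean(0).round(3),V[:,1].round(3),H.min(0).round(3),H.max(0).round(3))
E
```

```text
[ 0.1582 -0.5528  0.2313] [[0.961, 0.275, -0.0], [0.275, -0.961, 0.0], [-0.0, -0.0, -1.0]] 0.08551972770001037
grip n 221 [0.43  0.022 0.057] [ 0.42  -0.018  0.039] [0.444 0.063 0.063]
grip dir [-0.086  0.996]
pan 1046 ((446.25885009765625, -66.5970458984375), (155.9967041015625, 94.9855728149414), 12.519731521606445) 0.001509208260624284
bin ((471.3018798828125, -258.9277648925781), (88.93607330322266, 163.19454956054688), 18.418968200683594) [[ 403. -196.]
 [ 455. -350.]
 [ 539. -322.]
 [ 488. -167.]]
stone 50 [379.2 182.4] [ 0.548 -0.373 -0.003]
stone 11 [323.3 184.5] [ 0.55  -0.219 -0.001]
stone 54 [383.2 194.4] [ 0.509 -0.371  0.024]
stone 36 [345.3 199.8] [ 0.501 -0.269  0.017]
stone 37 [335.  204.3] [ 0.491 -0.241  0.017]
stone 40 [349.5 208.3] [ 0.477 -0.278  0.017]
stone 14 [385.9 206.1] [ 0.481 -0.382 -0.003]
stone 37 [338.9 212.1] [ 0.469 -0.248  0.017]
stone 38 [352.8 216.2] [ 0.456 -0.284  0.017]
stone 41 [343.  221.6] [ 0.443 -0.256  0.017]
hatch top [0.502 0.155 0.226] [-0.993  0.121] [0.449 0.14  0.215] [0.559 0.169 0.236]
```

Call:
step_arm(
  rows=[
    {"tx": 0.253,"ty": -0.149,"tz": 0,"roll": -79,"claw": 1},
    {"tx": 0.253,"ty": -0.149,"tz": 0,"roll": -79},
    {"tx": 0.253,"ty": -0.149,"tz": 0,"roll": -79},
    {"tx": 0.253,"ty": -0.149,"tz": 0,"roll": -79},
    {"tx": 0.253,"ty": -0.149,"tz": 0,"roll": -79},
    {"tx": 0.417,"ty": -0.466,"tz": 0.03,"roll": -79},
    {"tx": 0.417,"ty": -0.466,"tz": 0.03,"roll": -79},
    {"tx": 0.417,"ty": -0.466,"tz": 0.03,"roll": -79},
  ],
)

```text
schema error: expected keys tx, ty, tz, roll, claw
```

Call:
step_arm(
  rows=[
    {"tx": 0.253,"ty": -0.149,"tz": 0,"roll": -79,"claw": 1},
    {"tx": 0.253,"ty": -0.149,"tz": 0,"roll": -79,"claw": 1},
    {"tx": 0.253,"ty": -0.149,"tz": 0,"roll": -79,"claw": 1},
    {"tx": 0.253,"ty": -0.149,"tz": 0,"roll": -79,"claw": 1},
    {"tx": 0.253,"ty": -0.149,"tz": 0,"roll": -79,"claw": 1},
    {"tx": 0.417,"ty": -0.466,"tz": 0.03,"roll": -79,"claw": 1},
    {"tx": 0.417,"ty": -0.466,"tz": 0.03,"roll": -79,"claw": 1},
    {"tx": 0.417,"ty": -0.466,"tz": 0.03,"roll": -79,"claw": 1},
  ],
)

```text
time_s: 2.6
position: [0.3977, -0.155, 0.2157]
tcp_rot: [0.0, 0.675, 0.738, 0.0]
wrist_force: [0.9, 0.3, -0.4]
width: 0.0854
```

Call:
step_arm(
  rows=[
    {"tx": 0.161,"ty": 0.047,"tz": 0.016,"roll": 0,"claw": 1},
    {"tx": 0.161,"ty": 0.047,"tz": 0.016,"roll": 0,"claw": 1},
    {"tx": 0.161,"ty": 0.047,"tz": 0.016,"roll": 0,"claw": 1},
    {"tx": 0.161,"ty": 0.047,"tz": 0.016,"roll": 0,"claw": 1},
  ],
)

```text
time_s: 3.1
position: [0.4303, 0.0103, 0.1995]
tcp_rot: [-0.0, 0.674, 0.739, 0.0]
wrist_force: [-0.2, -0.3, -0.1]
width: 0.0854
```

```bash
python3 - <<'E'
from h import *
p,d,i=grab('wrist'); save(p,'w1.png');C=cloud(d,i);print(i)
s=robot.read_state();print(s['position'])
box=lambda a,b,c,d:(C[...,0]>a)&(C[...,0]<b)&(C[...,1]>c)&(C[...,1]<d)
m=box(.38,.5,-.04,.1)&(p.max(2)<80)&(C[...,2]>.045)&(C[...,2]<.08)
G=C[m];print('grip n',m.sum(),G.mean(0).round(4),np.percentile(G,[1,99],axis=0).round(4))
r=cv2.minAreaRect((G[:,:2]*1000).astype(np.float32));print(r,cv2.boxPoints(r).round(1).tolist())
w,V=np.linalg.eigh(np.cov(G[:,:2].T));print(V[:,1])
E
```

```text
{'fov_y': 64.88040534894998, 'cx': 253.81624394520662, 'cy': 189.97067249443498, 'position': array([0.42265479, 0.09110025, 0.34134619]), 'rotation': array([0.16176676, 0.98577529, 0.04500865, 0.00726722])}
[0.43017902 0.00873109 0.19957557]
grip n 636 [0.4327 0.0257 0.0575] [[ 0.4232 -0.0167  0.0491]
 [ 0.4456  0.0608  0.0609]]
((432.1813049316406, 20.948097229003906), (20.160011291503906, 80.14736938476562), 6.691494464874268) [[417.5, 59.599998474121094], [426.79998779296875, -20.0], [446.8999938964844, -17.700000762939453], [437.5, 61.900001525878906]]
[-0.07038156  0.99752014]
```

View pics/w1.png

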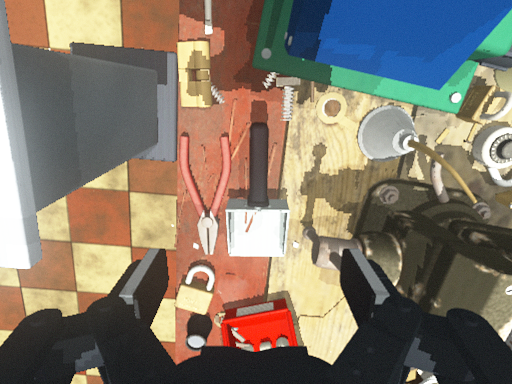

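Call:
step_arm(
  rows=[
    {"tx": 0,"ty": 0.003,"tz": 0.06,"roll": 0,"claw": 0.6},
    {"tx": 0,"ty": 0.003,"tz": 0.12,"roll": 0,"claw": 0.5},
    {"tx": 0,"ty": 0.003,"tz": 0.17,"roll": 0,"claw": 0.5},
    {"tx": 0,"ty": 0.003,"tz": 0.17,"roll": 0,"claw": 0},
    {"tx": 0,"ty": 0.003,"tz": 0.17,"roll": 0,"claw": 0},
    {"tx": 0,"ty": 0.003,"tz": 0.17,"roll": 0,"claw": 0},
    {"tx": 0,"ty": 0.003,"tz": 0.17,"roll": 0,"claw": 0},
  ],
)

```text
time_s: 4.03
position: [0.4344, 0.0077, 0.0313]
tcp_rot: [0.001, 0.676, 0.737, 0.001]
wrist_force: [0.6, 0.0, -0.9]
width: 0.0174
```

Call:
step_arm(
  rows=[
    {"tx": 0,"ty": 0,"tz": -0.03,"roll": 0,"claw": 0},
    {"tx": -0.02,"ty": -0.007,"tz": -0.03,"roll": -4,"claw": 0},
    {"tx": -0.045,"ty": -0.014,"tz": -0.03,"roll": -10,"claw": 0},
    {"tx": -0.0635,"ty": -0.02,"tz": -0.02,"roll": -13.5,"claw": 0},
    {"tx": -0.0635,"ty": -0.02,"tz": -0.012,"roll": -13.5,"claw": 0},
  ],
)

```text
time_s: 4.65
position: [0.4191, -0.0579, 0.0423]
tcp_rot: [0.001, 0.585, 0.811, 0.0]
wrist_force: [0.6, 0.2, -1.7]
width: 0.0167
```

```bash
python3 - <<'E'
from h import *
p,d,i=grab('wrist'); save(cv2.resize(p[150:384,120:400],(700,585),interpolation=2),'w2.png');C=cloud(d,i)
np.savez('w2.npz',p=p,d=d)
s=robot.read_state();print(s['position'],s['wrist_force'],s['moment'])
p,d,i=grab('top'); 
a=p[170:290,190:400];save(cv2.resize(a,(700,400),interpolation=2),'t2.png')
E
```

```text
[ 0.41846422 -0.05718039  0.04135534] [-0.87229141  0.86108584 -1.76250842] [ 0.12660742  0.07588492 -0.06087647]
```

View pics/w2.png

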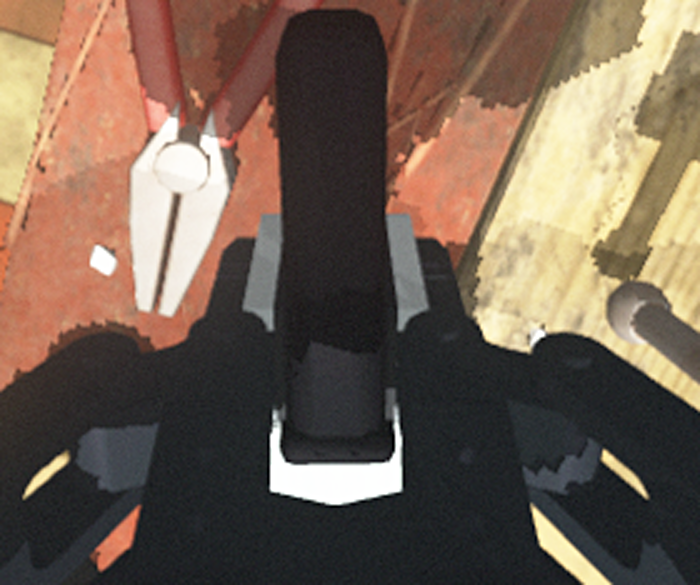

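Call:
step_arm(
  rows=[
    {"tx": -0.005,"ty": 0,"tz": 0,"roll": 0,"claw": 0},
    {"tx": -0.008,"ty": 0,"tz": 0,"roll": 0,"claw": 0},
  ],
)

```text
time_s: 5.0
position: [0.422, -0.0645, 0.0419]
tcp_rot: [0.0, 0.584, 0.812, 0.0]
wrist_force: [0.1, -0.8, -1.3]
width: 0.0172
```

Call:
step_arm(
  rows=[
    {"tx": -0.003,"ty": 0,"tz": 0,"roll": 0,"claw": 0},
    {"tx": -0.006,"ty": 0,"tz": 0,"roll": 0,"claw": 0},
  ],
)

```text
time_s: 5.25
position: [0.4233, -0.0702, 0.0417]
tcp_rot: [-0.0, 0.585, 0.811, 0.0]
wrist_force: [-1.0, 6.1, 1.0]
width: 0.0169
```

Call:
step_arm(
  rows=[
    {"tx": -0.004,"ty": 0,"tz": -0.007,"roll": 0,"claw": 0},
    {"tx": -0.009,"ty": 0,"tz": -0.015,"roll": 0,"claw": 0},
    {"tx": -0.013,"ty": 0,"tz": -0.021,"roll": 0,"claw": 0},
    {"tx": -0.018,"ty": 0,"tz": -0.028,"roll": 0,"claw": 0},
  ],
)

```text
time_s: 5.75
position: [0.4261, -0.0847, 0.0692]
tcp_rot: [-0.004, 0.585, 0.811, 0.001]
wrist_force: [-1.6, 6.9, -2.2]
width: 0.0173
```

Call:
step_arm(
  rows=[
    {"tx": -0.005,"ty": 0,"tz": -0.005,"roll": 0,"claw": 0},
    {"tx": -0.01,"ty": 0,"tz": -0.01,"roll": 0,"claw": 0},
    {"tx": -0.015,"ty": 0,"tz": -0.014,"roll": 0,"claw": 0},
  ],
)

```text
time_s: 6.12
position: [0.4305, -0.0979, 0.0833]
tcp_rot: [-0.004, 0.585, 0.811, 0.001]
wrist_force: [-1.8, 10.1, 0.8]
width: 0.0174
```

```bash
python3 - <<'E'
from h import *
s=robot.read_state();print(s['position'],s['wrist_force'],s['moment'])
o=[]
for n,c in [('top',(170,290,190,400)),('side',(150,270,240,360))]:
    p,d,i=grab(n); np.savez(n+'3.npz',p=p,d=d); a=p[c[0]:c[1],c[2]:c[3]]; o.append(cv2.resize(a,(480,int(480*a.shape[0]/a.shape[1])),interpolation=2))
o=np.vstack(o);print(o.shape); o=cv2.resize(o,(int(o.shape[1]*590/o.shape[0]),590)); save(o,'s3.png')
p,d,i=grab('wrist');np.savez('w3.npz',p=p,d=d)
C=cloud(d,i);m=(p.max(2)<80)
import h
T=np.array(s['position']);q=C-T
b=np.array([.316,-.949]);X=q[...,:2]@b;Y=q[...,:2]@np.array([.949,.316])
for nm in ['w3']:
    k=(abs(Y)<.007)&(X<-.012)&(X>-.06)&(q[...,2]>-.01)&(q[...,2]<.08)
    print(k.sum(),np.polyfit(X[k],q[k][:,2],1)); 
E
```

```text
[ 0.4304689  -0.09793749  0.0833225 ] [-1.81272111 10.1393573   0.84635785] [2.16301818 0.34127498 0.07778316]
(754, 480, 3)
4302 [-0.10890376  0.03804378]
```

View pics/s3.png

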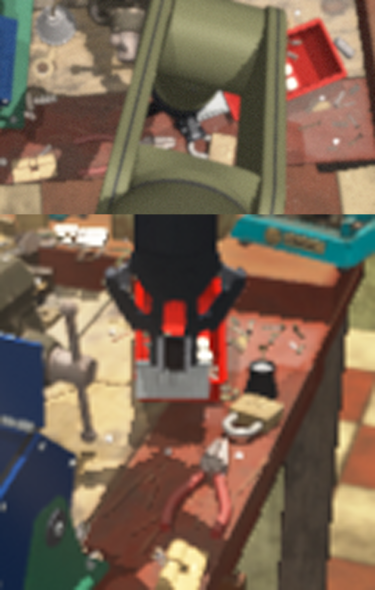

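```bash
cat > prof.py <<'E'
from h import *
def prof(d,i,T,yaw):
    C=cloud(d,i);q=C-T;b=-np.array([np.cos(yaw),np.sin(yaw)]);l=np.array([np.sin(yaw),-np.cos(yaw)])
    X=q[...,:2]@b;Y=q[...,:2]@l
    for x in np.arange(-.065,-.005,.005):
        k=(abs(Y)<.006)&(abs(X-x)<.0025)&(d>0)&(q[...,2]>-.06)&(q[...,2]<.1)
        if k.sum()>3: print(round(x*1000),k.sum(),(np.percentile(q[k][:,2],[10,50,90])*1000).round(1))
E
python3 - <<'E'
from prof import *
z=np.load('w3.npz');s=robot.read_state();prof(z['d'],cams.camera_info('wrist'),np.array(s['position']),np.radians(108.4))
E
```

```text
-60 143 [30.  32.7 34.4]
-55 769 [35.5 40.7 45.4]
-50 586 [46.3 47.7 48.6]
-45 426 [46.4 47.4 48.4]
-40 378 [44.4 45.4 46.5]
-35 334 [42.5 43.6 44.6]
-30 316 [40.6 41.5 42.5]
-25 283 [38.5 39.6 40.6]
-20 261 [36.7 37.6 38.5]
-15 239 [34.7 35.7 36.7]
-10 1756 [34.3 79.2 83.9]
```

Call:
step_arm(
  rows=[
    {"tx": -0.004,"ty": 0,"tz": -0.003,"roll": 0,"claw": 0},
    {"tx": -0.008,"ty": 0,"tz": -0.007,"roll": 0,"claw": 0},
    {"tx": -0.008,"ty": 0,"tz": -0.007,"roll": 0,"claw": 0},
  ],
)

```text
time_s: 6.65
position: [0.4333, -0.1065, 0.0902]
tcp_rot: [-0.004, 0.585, 0.811, 0.001]
wrist_force: [-2.3, 7.8, 0.9]
width: 0.0172
```

```bash
python3 - <<'E'
from prof import *
p,d,i=grab('wrist');s=robot.read_state();print(s['position'],s['wrist_force']);prof(d,i,np.array(s['position']),np.radians(108.4))
E
```

```text
[ 0.43326955 -0.10650124  0.09016905] [-2.252412    8.55736403  0.95657077]
-60 105 [33.9 35.9 37.7]
-55 762 [38.3 42.7 46.7]
-50 703 [48.1 50.6 52.4]
-45 468 [50.8 51.7 52.5]
-40 368 [48.4 49.6 50.7]
-35 345 [46.  47.  48.1]
-30 297 [43.4 44.4 45.7]
-25 268 [41.  42.2 43.3]
-20 257 [38.5 39.5 40.8]
-15 220 [36.1 37.1 38.3]
-10 1738 [35.7 79.3 83.9]
```

Call:
step_arm(
  rows=[
    {"tx": 0.004,"ty": 0,"tz": -0.01,"roll": 0,"claw": 0},
    {"tx": 0.002,"ty": 0,"tz": -0.032,"roll": 0,"claw": 0},
    {"tx": -0.025,"ty": -0.006,"tz": -0.032,"roll": 0,"claw": 0},
    {"tx": -0.051,"ty": -0.012,"tz": -0.028,"roll": 0,"claw": 0},
    {"tx": -0.051,"ty": -0.012,"tz": -0.01,"roll": 0,"claw": 0},
    {"tx": -0.051,"ty": -0.012,"tz": 0.002,"roll": 0,"claw": 0},
  ],
)

```text
time_s: 7.45
position: [0.4413, -0.1621, 0.0887]
tcp_rot: [0.001, 0.585, 0.811, -0.0]
wrist_force: [-0.3, -0.6, -1.2]
width: 0.0173
```

```bash
python3 - <<'E'
from h import *
s=robot.read_state();print(s['position'],s['wrist_force'])
o=[]
for n,c in [('top',(170,250,290,400)),('side',(150,230,250,340))]:
    p,d,i=grab(n); a=p[c[0]:c[1],c[2]:c[3]]; o.append(cv2.resize(a,(400,int(400*a.shape[0]/a.shape[1])),interpolation=2)[:290])
o=np.vstack(o);save(o,'s4.png')
E
```

```text
[ 0.44125464 -0.16213218  0.08871157] [-0.34882664 -0.56873631 -1.24743736]
```

View pics/s4.png

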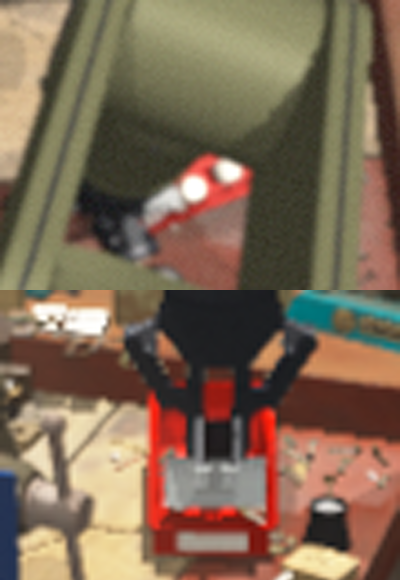

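Call:
step_arm(
  rows=[
    {"tx": 0.002,"ty": 0,"tz": 0.004,"roll": 0,"claw": 0},
    {"tx": 0.002,"ty": 0,"tz": 0.007,"roll": 0,"claw": 0},
  ],
)

```text
time_s: 7.8
position: [0.4405, -0.1592, 0.0818]
tcp_rot: [0.0, 0.584, 0.812, 0.0]
wrist_force: [0.1, -0.6, -1.9]
width: 0.0171
```

Call:
step_arm(
  rows=[
    {"tx": 0,"ty": 0,"tz": 0.003,"roll": 0,"claw": 0},
    {"tx": -0.003,"ty": 0,"tz": 0.005,"roll": 0,"claw": 0},
  ],
)

```text
time_s: 8.05
position: [0.4414, -0.1619, 0.0771]
tcp_rot: [-0.0, 0.584, 0.812, 0.0]
wrist_force: [-2.3, 6.1, 14.5]
width: 0.0168
```

Call:
step_arm(
  rows=[
    {"tx": -0.0025,"ty": 0,"tz": 0.004,"roll": 0,"claw": 0},
    {"tx": -0.005,"ty": 0,"tz": 0.008,"roll": 0,"claw": 0},
    {"tx": -0.0065,"ty": 0,"tz": 0.012,"roll": 0,"claw": 0},
    {"tx": -0.008,"ty": 0,"tz": 0.0165,"roll": 0,"claw": 0},
  ],
)

```text
time_s: 8.55
position: [0.445, -0.1699, 0.0617]
tcp_rot: [0.001, 0.584, 0.811, 0.001]
wrist_force: [-1.7, 3.5, 9.0]
width: 0.017
```

```bash
python3 - <<'E'
from prof import *
p,d,i=grab('wrist');s=robot.read_state();print(s['position'],s['wrist_force']);prof(d,i,np.array(s['position']),np.radians(108.4))
E
```

```text
[ 0.44506613 -0.17016089  0.06120963] [-1.1648325   4.13582554 11.84684757]
-60 509 [27.4 32.5 37.1]
-55 624 [39.2 42.2 43.8]
-50 450 [42.3 43.2 44.1]
-45 397 [41.  42.  42.8]
-40 373 [39.7 40.6 41.4]
-35 343 [38.3 39.2 40. ]
-30 312 [37.  37.8 38.7]
-25 299 [35.6 36.5 37.2]
-20 259 [34.2 35.  35.8]
-15 382 [32.9 34.1 83.6]
-10 1646 [32.7 78.7 83.7]
```

Call:
step_arm(
  rows=[
    {"tx": -0.002,"ty": 0,"tz": 0.005,"roll": 0,"claw": 0},
    {"tx": -0.004,"ty": 0,"tz": 0.0095,"roll": 0,"claw": 0},
    {"tx": -0.0065,"ty": 0,"tz": 0.015,"roll": 0,"claw": 0},
    {"tx": -0.0095,"ty": 0,"tz": 0.0205,"roll": 0,"claw": 0},
    {"tx": -0.013,"ty": 0,"tz": 0.025,"roll": 0,"claw": 0},
    {"tx": -0.017,"ty": 0,"tz": 0.0285,"roll": 0,"claw": 0},
  ],
)

```text
time_s: 9.35
position: [0.4499, -0.1859, 0.0327]
tcp_rot: [0.001, 0.584, 0.811, 0.0]
wrist_force: [-3.2, 10.0, 32.2]
width: 0.0172
```

```bash
python3 - <<'E'
from prof import *
p,d,i=grab('wrist');s=robot.read_state();print(s['position'],s['wrist_force']);prof(d,i,np.array(s['position']),np.radians(108.4))
E
```

```text
[ 0.44996662 -0.18605698  0.03286524] [-1.08963764  4.56788303 10.29426693]
-65 187 [-34.5 -33.6 -32.8]
-60 686 [-33.7  24.9  29.2]
-55 553 [-33.9  29.5  30.7]
-50 389 [29.2 30.  30.9]
-45 367 [29.1 30.1 30.8]
-40 359 [29.2 30.  30.8]
-35 339 [29.3 30.1 31. ]
-30 321 [29.2 30.1 30.8]
-25 313 [29.3 30.1 30.8]
-20 306 [29.4 30.1 30.8]
-15 386 [29.4 30.4 83.1]
-10 1728 [30.3 78.7 83.7]
```

Call:
step_arm(
  rows=[
    {"tx": -0.005,"ty": 0,"tz": 0.0,"roll": 0,"claw": 0},
    {"tx": -0.01,"ty": 0,"tz": 0.001,"roll": 0,"claw": 0},
    {"tx": -0.013,"ty": 0,"tz": 0.002,"roll": 0,"claw": 0},
    {"tx": -0.016,"ty": 0,"tz": 0.004,"roll": 0,"claw": 0},
    {"tx": -0.018,"ty": 0,"tz": 0.0055,"roll": 0,"claw": 0},
    {"tx": -0.02,"ty": 0,"tz": 0.0075,"roll": 0,"claw": 0},
  ],
)

```text
time_s: 10.15
position: [0.453, -0.201, 0.026]
tcp_rot: [-0.003, 0.585, 0.811, 0.001]
wrist_force: [-4.8, 12.8, 26.0]
width: 0.0169
```

```bash
python3 - <<'E'
from prof import *
p,d,i=grab('wrist');s=robot.read_state();print(s['position'],s['wrist_force']);prof(d,i,np.array(s['position']),np.radians(108.4))
o=[]
for n,c in [('top',(170,250,290,400)),('side',(140,220,250,340))]:
    p,d,i=grab(n); a=p[c[0]:c[1],c[2]:c[3]]; o.append(cv2.resize(a,(400,int(400*a.shape[0]/a.shape[1])),interpolation=2)[:290])
save(np.vstack(o),'s5.png')
E
```

```text
[ 0.45337385 -0.20150476  0.02587331] [-5.13632916 14.17176194 24.27064171]
-65 217 [-27.7 -26.9 -26. ]
-60 640 [-27.1  20.5  22.8]
-55 424 [-26.2  23.   23.8]
-50 361 [23.  23.9 24.7]
-45 368 [23.7 24.6 25.5]
-40 340 [24.5 25.3 26.2]
-35 348 [25.2 26.2 27. ]
-30 328 [26.  26.9 27.9]
-25 324 [26.8 27.7 28.5]
-20 317 [27.6 28.5 29.4]
-15 320 [28.4 29.3 30.1]
-10 1851 [30.1 78.9 83.8]
```

View pics/s5.png

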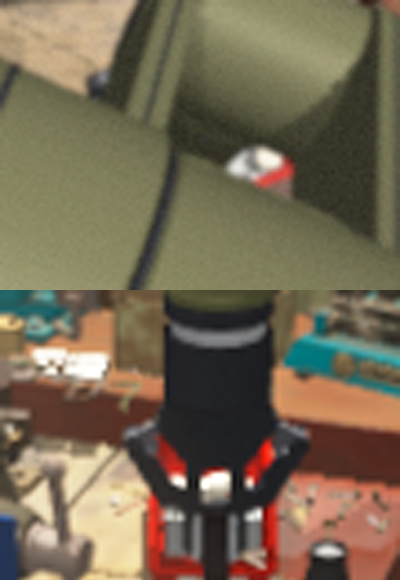

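Call:
step_arm(
  rows=[
    {"tx": -0.004,"ty": 0,"tz": -0.001,"roll": 0,"claw": 0},
    {"tx": -0.007,"ty": 0,"tz": -0.003,"roll": 0,"claw": 0},
    {"tx": -0.01,"ty": 0,"tz": -0.005,"roll": 0,"claw": 0},
    {"tx": -0.011,"ty": 0,"tz": -0.011,"roll": 0,"claw": 0},
    {"tx": -0.011,"ty": 0,"tz": -0.02,"roll": 0,"claw": 0},
    {"tx": -0.011,"ty": 0,"tz": -0.04,"roll": 0,"claw": 0},
    {"tx": -0.011,"ty": 0,"tz": -0.065,"roll": 0,"claw": 0},
    {"tx": -0.011,"ty": 0,"tz": -0.09,"roll": 0,"claw": 0},
  ],
)

```text
time_s: 11.3
position: [0.4594, -0.2161, 0.115]
tcp_rot: [0.0, 0.584, 0.811, -0.0]
wrist_force: [-0.1, 0.5, -2.9]
width: 0.0169
```

```bash
python3 - <<'E'
from prof import *
p,d,i=grab('wrist');s=robot.read_state();print(s['position'],s['wrist_force']);prof(d,i,np.array(s['position']),np.radians(108.4))
o=[]
for n,c in [('top',(170,250,290,400)),('side',(140,220,250,340))]:
    p,d,i=grab(n); a=p[c[0]:c[1],c[2]:c[3]]; o.append(cv2.resize(a,(400,int(400*a.shape[0]/a.shape[1])),interpolation=2)[:290])
    for r in cams.cut_out(n,'stone1_centre')[:6]: print(n,round(r['p'],2),np.round(r['bbox']),r['mask'].sum(),np.median(cloud(d,i)[r['mask']],0).round(3))
save(np.vstack(o),'s6.png')
E
```

```text
[ 0.46134676 -0.21715161  0.11811598] [ 0.42175998 -0.16033772 -1.02151549]
-65 40 [15.5 16.9 17.8]
-60 410 [18.7 20.7 22.1]
-55 367 [21.3 22.2 23.2]
-50 349 [22.2 23.1 23.9]
-45 358 [23.  23.9 24.8]
-40 346 [23.7 24.8 25.5]
-35 356 [24.6 25.5 26.5]
-30 329 [25.5 26.4 27.2]
-25 346 [26.3 27.3 28.2]
-20 328 [27.2 28.1 29. ]
-15 589 [28.4 30.2 83.9]
-10 1583 [29.8 77.9 83.3]
top 0.45 [378. 195. 386. 206.] 40 [ 0.471 -0.326  0.123]
```

View pics/s6.png

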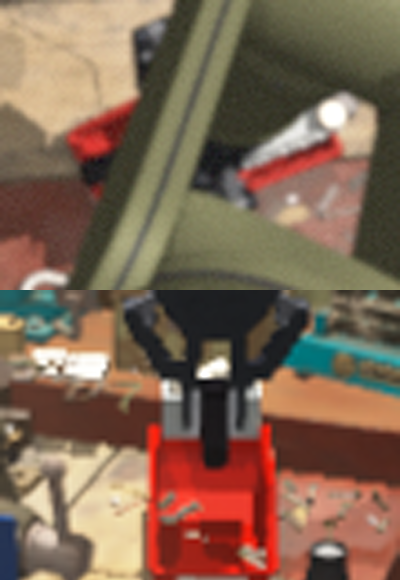

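```bash
python3 - <<'E'
from h import *
z=np.load('top0.npz');i=cams.camera_info('top');C=cloud(z['d'],i)
xt=np.array([-.121,-.993]);yt=np.array([.993,-.121])
P=C[182:218,182:197].reshape(-1,3);P=P[(P[:,2]>.108)&(P[:,2]<.16)]
X=P[:,:2]@xt
a,b=np.polyfit(X,P[:,2],1);r=P[:,2]-a*X-b;k=abs(r)<.004;a,b=np.polyfit(X[k],P[k][:,2],1)
t=np.arctan(-a);print('flat tilt',np.degrees(t),'lean',60-np.degrees(t),k.sum())
# n=(sin t,cos t); n.(X,z)=c ; axis: n.(Xa,.09)=c-.062
c=b*np.cos(t);Xa=(c-.062-.09*np.cos(t))/np.sin(t);print('Xa',Xa)
Yt=C[...,:2]@yt;Xt=C[...,:2]@xt
for u in range(150,180,3):
    for v in (219,220,222): print(u,v,(1000*(Xt[v,u]-Xa)).round(),(1000*C[v,u,2]).round(),(1000*Yt[v,u]).round(),end=' | ')
    print()
m=(C[...,2]>.1)&(C[...,2]<.25)&(C[...,0]>.4)&(C[...,0]<.62)&(C[...,1]>.09)&(C[...,1]<.28)
print('Yt',np.percentile(Yt[m],[1,99]))
for zz in range(160,240,10):
    k=m&(abs(C[...,2]-zz/1000)<.005);
    if k.sum()>3:print(zz,k.sum(),(1000*(np.percentile(Xt[k],[5,50,95])-Xa)).round(1))
# side cam hatch inner face
z=np.load('side0.npz');i=cams.camera_info('side');D=cloud(z['d'],i);Xs=D[...,:2]@xt-Xa;Ys=D[...,:2]@yt
Yc=np.median(Yt[m]);
for zz in range(120,240,10):
    k=(abs(D[...,2]-zz/1000)<.004)&(abs(Ys-.48)<.04)&(abs(Xs)<.12)
    if k.sum()>3:print('side',zz,k.sum(),(1000*np.percentile(Xs[k],[10,50,90])).round(1))
E
```

```text
flat tilt 41.224178233031104 lean 18.775821766968896 509
Xa -0.24082568445062477
150 219 -33.0 143.0 431.0 | 150 220 -33.0 145.0 428.0 | 150 222 -35.0 135.0 425.0 | 
153 219 -25.0 147.0 431.0 | 153 220 -25.0 147.0 429.0 | 153 222 -27.0 136.0 425.0 | 
156 219 -19.0 146.0 431.0 | 156 220 -18.0 150.0 428.0 | 156 222 -20.0 138.0 425.0 | 
159 219 -11.0 150.0 431.0 | 159 220 -11.0 148.0 429.0 | 159 222 -12.0 141.0 426.0 | 
162 219 -3.0 153.0 431.0 | 162 220 -3.0 153.0 429.0 | 162 222 -4.0 146.0 425.0 | 
165 219 4.0 155.0 431.0 | 165 220 5.0 157.0 429.0 | 165 222 3.0 148.0 425.0 | 
168 219 12.0 160.0 431.0 | 168 220 12.0 159.0 429.0 | 168 222 11.0 153.0 425.0 | 
171 219 24.0 185.0 427.0 | 171 220 23.0 183.0 425.0 | 171 222 18.0 151.0 425.0 | 
174 219 24.0 152.0 433.0 | 174 220 24.0 150.0 431.0 | 174 222 24.0 151.0 426.0 | 
177 219 30.0 148.0 434.0 | 177 220 30.0 144.0 432.0 | 177 222 31.0 147.0 427.0 | 
Yt [0.40908049 0.53697437]
160 30 [ 1.2  9.2 23.7]
170 14 [23.3 25.6 26.1]
180 22 [23.4 24.4 25.9]
190 30 [23.3 25.7 26.2]
200 40 [23.5 25.7 26.4]
210 39 [24.  25.8 26.4]
220 171 [24.  29.9 38.9]
230 158 [14.4 22.2 24.9]
side 120 109 [-55.4 -53.  -50.7]
side 130 112 [-52.8 -50.8  39.7]
side 140 61 [-50.2 -47.6  32.4]
side 150 18 [17.2 21.  24.4]
side 160 89 [14.6 18.  22. ]
side 170 87 [19.2 21.1 23.1]
side 180 85 [19.7 21.6 23. ]
side 190 82 [19.1 21.2 22.9]
side 200 88 [19.7 21.1 23.1]
side 210 85 [20.  21.5 23.2]
side 220 87 [19.4 21.3 23.6]
side 230 76 [14.6 21.1 23.4]
```

Call:
step_arm(
  rows=[
    {"tx": 0.0045,"ty": 0.002,"tz": -0.02,"roll": 0,"claw": 0},
    {"tx": 0.0154,"ty": 0.007,"tz": -0.045,"roll": 0,"claw": 0},
    {"tx": 0.0336,"ty": 0.0156,"tz": -0.075,"roll": 1,"claw": 0},
    {"tx": 0.059,"ty": 0.0274,"tz": -0.105,"roll": 3,"claw": 0},
    {"tx": 0.088,"ty": 0.041,"tz": -0.135,"roll": 5,"claw": 0},
    {"tx": 0.117,"ty": 0.0544,"tz": -0.15,"roll": 7,"claw": 0},
    {"tx": 0.146,"ty": 0.068,"tz": -0.16,"roll": 9,"claw": 0},
    {"tx": 0.175,"ty": 0.0814,"tz": -0.167,"roll": 10,"claw": 0},
  ],
)

```text
time_s: 12.55
position: [0.4804, -0.0227, 0.28]
tcp_rot: [-0.001, 0.653, 0.757, -0.001]
wrist_force: [0.3, -1.2, -2.9]
width: 0.0166
```

```bash
python3 - <<'E'
from h import *
s=robot.read_state();q=s['tcp_rot'];print(s['position'],s['wrist_force'],np.degrees(2*np.arctan2(q[2],q[1])))
for n in ['top','side']:
    p,d,i=grab(n);np.savez(n+'7.npz',p=p,d=d)
    for r in cams.cut_out(n,'stone1_centre')[:6]: print(n,round(r['p'],2),np.round(r['bbox']),np.median(cloud(d,i)[r['mask']],0).round(3))
p,d,i=grab('top');C=cloud(d,i)
wh=(p.min(2)>150)&(C[...,2]>.25)&(C[...,2]<.4)
n,l,st,ct=cv2.connectedComponentsWithStats(wh.astype(np.uint8))
for k in range(1,n):
    if st[k,4]>8: print(st[k,4],ct[k].round(1),np.median(C[l==k],0).round(3))
E
```

```text
[ 0.48042242 -0.02266113  0.28002603] [ 0.28382832 -1.16796518 -2.85079497] 98.42217845336185
side 0.73 [313. 207. 331. 218.] [ 0.365 -0.16   0.012]
19 [161.3  39. ] [0.797 0.148 0.338]
24 [155.   71.8] [0.75  0.171 0.292]
12 [199.7 123.1] [0.584 0.07  0.397]
16 [284.8 167.9] [ 0.522 -0.087  0.286]
385 [281.6 187.9] [ 0.483 -0.079  0.265]
```

Call:
step_arm(
  rows=[
    {"tx": 0.008,"ty": 0.002,"tz": -0.005,"roll": 1,"claw": 0},
    {"tx": 0.021,"ty": 0.006,"tz": -0.005,"roll": 2,"claw": 0},
    {"tx": 0.0405,"ty": 0.011,"tz": -0.007,"roll": 4,"claw": 0},
    {"tx": 0.0675,"ty": 0.019,"tz": -0.007,"roll": 6,"claw": 0},
    {"tx": 0.098,"ty": 0.027,"tz": -0.007,"roll": 8,"claw": 0},
    {"tx": 0.129,"ty": 0.036,"tz": -0.007,"roll": 10,"claw": 0},
    {"tx": 0.16,"ty": 0.044,"tz": -0.007,"roll": 12,"claw": 0},
    {"tx": 0.191,"ty": 0.053,"tz": -0.007,"roll": 14,"claw": 0},
  ],
)

```text
time_s: 13.8
position: [0.5053, 0.1737, 0.2881]
tcp_rot: [0.0, 0.741, 0.671, -0.0]
wrist_force: [-0.3, 0.6, -2.7]
width: 0.017
```

Call:
step_arm(
  rows=[
    {"tx": 0.01,"ty": 0,"tz": 0,"roll": 1,"claw": 0},
    {"tx": 0.026,"ty": 0.001,"tz": 0,"roll": 1.3,"claw": 0},
    {"tx": 0.048,"ty": 0.002,"tz": 0,"roll": 1.3,"claw": 0},
    {"tx": 0.078,"ty": 0.002,"tz": 0,"roll": 1.3,"claw": 0},
    {"tx": 0.108,"ty": 0.002,"tz": 0,"roll": 1.3,"claw": 0},
    {"tx": 0.134,"ty": 0.002,"tz": 0.01,"roll": 1.3,"claw": 0},
    {"tx": 0.134,"ty": 0.002,"tz": 0.03,"roll": 1.3,"claw": 0},
    {"tx": 0.134,"ty": 0.002,"tz": 0.055,"roll": 1.3,"claw": 0},
  ],
)

```text
time_s: 14.8
position: [0.5206, 0.3076, 0.2329]
tcp_rot: [0.0, 0.748, 0.664, 0.001]
wrist_force: [1.5, -0.5, -3.1]
width: 0.0171
```

Call:
step_arm(
  rows=[
    {"tx": 0,"ty": 0,"tz": 0.02,"roll": 0,"claw": 0},
    {"tx": 0,"ty": 0,"tz": 0.04,"roll": 0,"claw": 0},
    {"tx": 0,"ty": 0,"tz": 0.055,"roll": 0,"claw": 0},
    {"tx": 0,"ty": 0,"tz": 0.062,"roll": 0,"claw": 0},
  ],
)

```text
time_s: 15.3
position: [0.5197, 0.3063, 0.1701]
tcp_rot: [-0.0, 0.748, 0.664, -0.001]
wrist_force: [0.4, 0.8, -2.8]
width: 0.0172
```

```bash
python3 - <<'E'
from prof import *
p,d,i=grab('wrist');s=robot.read_state();q=s['tcp_rot'];yaw=2*np.arctan2(q[2],q[1]);T=np.array(s['position']);print(T,s['wrist_force'],np.degrees(yaw));prof(d,i,T,yaw)
xt=np.array([-.121,-.993]);ax=np.array([.5057,.181]);D=T[:2]-ax;print('X,Y',D@xt,D@[.993,-.121])
p,d,i=grab('side');a=p[165:255,180:270];save(cv2.resize(a,(540,540),interpolation=2),'s8.png')
E
```

```text
[0.51950495 0.30616479 0.1696636 ] [-0.53152615  0.0241783  -2.54968114] 83.16462354535683
-65 27 [15.9 16.6 18.2]
-60 417 [18.4 20.8 22.2]
-55 361 [21.4 22.3 23.1]
-50 356 [22.2 23.1 24.1]
-45 360 [23.  23.9 24.9]
-40 340 [24.  24.9 25.6]
-35 349 [24.8 25.7 26.5]
-30 341 [25.6 26.6 27.5]
-25 339 [26.4 27.3 28.2]
-20 324 [27.2 28.2 29.1]
-15 409 [28.1 29.1 83. ]
-10 1758 [30.  78.6 83.6]
X,Y -0.12595903249308513 -0.001436619837908311
```

View pics/s8.png

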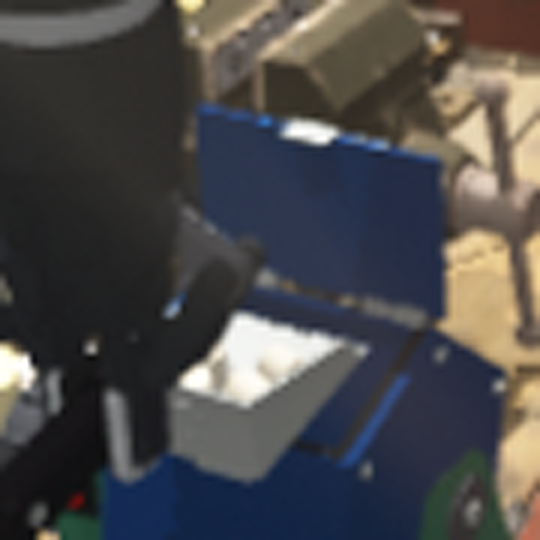

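Call:
step_arm(
  rows=[
    {"tx": -0.006,"ty": 0,"tz": 0.004,"roll": 0,"claw": 0},
    {"tx": -0.012,"ty": 0,"tz": 0.009,"roll": 0,"claw": 0},
    {"tx": -0.017,"ty": 0,"tz": 0.009,"roll": 0,"claw": 0},
    {"tx": -0.021,"ty": 0,"tz": 0.009,"roll": 0,"claw": 0},
  ],
)

```text
time_s: 15.9
position: [0.5175, 0.2849, 0.1623]
tcp_rot: [0.0, 0.748, 0.664, 0.0]
wrist_force: [-1.0, 0.5, -1.7]
width: 0.0169
```

Call:
step_arm(
  rows=[
    {"tx": -0.003,"ty": 0,"tz": 0.0,"roll": 0,"claw": 0},
    {"tx": -0.006,"ty": 0,"tz": 0.0,"roll": 0,"claw": 0},
  ],
)

```text
time_s: 16.15
position: [0.5169, 0.2793, 0.1623]
tcp_rot: [0.0, 0.748, 0.664, 0.0]
wrist_force: [-0.3, -0.2, -2.5]
width: 0.0175
```

Call:
step_arm(
  rows=[
    {"tx": -0.003,"ty": 0,"tz": 0.0,"roll": 0,"claw": 0},
    {"tx": -0.006,"ty": 0,"tz": 0.0,"roll": 0,"claw": 0},
  ],
)

```text
time_s: 16.4
position: [0.5167, 0.2762, 0.1623]
tcp_rot: [-0.002, 0.748, 0.663, 0.002]
wrist_force: [1.4, 9.9, -6.4]
width: 0.017
```

Call:
step_arm(
  rows=[
    {"tx": -0.004,"ty": 0,"tz": -0.005,"roll": 0,"claw": 0},
    {"tx": -0.007,"ty": 0,"tz": -0.011,"roll": 0,"claw": 0},
    {"tx": -0.01,"ty": 0,"tz": -0.018,"roll": 0,"claw": 0},
    {"tx": -0.014,"ty": 0,"tz": -0.025,"roll": 0,"claw": 0},
  ],
)

```text
time_s: 16.9
position: [0.5146, 0.2617, 0.1871]
tcp_rot: [-0.001, 0.748, 0.664, 0.002]
wrist_force: [1.2, 5.9, -6.7]
width: 0.0176
```

```bash
python3 - <<'E'
from prof import *
p,d,i=grab('wrist');s=robot.read_state();q=s['tcp_rot'];yaw=2*np.arctan2(q[2],q[1]);T=np.array(s['position']);print(T,s['wrist_force'],np.degrees(yaw));prof(d,i,T,yaw)
E
```

```text
[0.51483938 0.26124977 0.18798988] [ 0.06081739  5.5403974  -4.8137316 ] 83.16266859480308
-65 312 [20.2 26.7 32.2]
-60 524 [33.2 35.4 36.5]
-55 436 [35.3 36.1 36.9]
-50 404 [34.6 35.6 36.3]
-45 386 [34.3 35.1 35.8]
-40 370 [33.8 34.6 35.3]
-35 347 [33.3 34.1 34.9]
-30 332 [32.8 33.7 34.4]
-25 312 [32.3 33.2 33.9]
-20 298 [31.9 32.8 33.4]
-15 301 [31.6 32.3 33.1]
-10 1792 [32.  79.  83.9]
```

Call:
step_arm(
  rows=[
    {"tx": -0.006,"ty": 0,"tz": -0.009,"roll": 0,"claw": 0},
    {"tx": -0.012,"ty": 0,"tz": -0.017,"roll": 0,"claw": 0},
    {"tx": -0.019,"ty": 0,"tz": -0.025,"roll": 0,"claw": 0},
    {"tx": -0.027,"ty": 0,"tz": -0.033,"roll": 0,"claw": 0},
    {"tx": -0.035,"ty": 0,"tz": -0.04,"roll": 0,"claw": 0},
    {"tx": -0.044,"ty": 0,"tz": -0.047,"roll": 0,"claw": 0},
  ],
)

```text
time_s: 17.7
position: [0.5093, 0.2178, 0.2342]
tcp_rot: [-0.001, 0.748, 0.664, 0.002]
wrist_force: [0.6, 5.9, -4.9]
width: 0.0172
```

```bash
python3 - <<'E'
from prof import *
p,d,i=grab('wrist');s=robot.read_state();q=s['tcp_rot'];yaw=2*np.arctan2(q[2],q[1]);T=np.array(s['position']);print(T,s['wrist_force'],np.degrees(yaw));prof(d,i,T,yaw)
E
```

```text
[0.50940216 0.21697399 0.23517148] [-0.5344814   6.28761753 -1.37586876] 83.15648042125694
-60 513 [48.9 51.9 54. ]
-55 926 [54.5 57.4 60.2]
-50 899 [61.  63.1 64.6]
-45 540 [62.8 63.9 64.7]
-40 354 [59.  60.6 62.2]
-35 307 [55.3 56.8 58.3]
-30 264 [51.5 53.  54.7]
-25 221 [47.7 49.3 50.7]
-20 193 [44.  45.6 47. ]
-15 191 [40.2 42.1 44. ]
-10 1687 [72.8 79.4 83.9]
```

Call:
step_arm(
  rows=[
    {"tx": 0.012,"ty": 0,"tz": 0,"roll": 0,"claw": 0},
    {"tx": 0.026,"ty": 0,"tz": 0,"roll": 0,"claw": 0},
    {"tx": 0.026,"ty": 0,"tz": 0,"roll": 0,"claw": 0},
    {"tx": 0.014,"ty": 0,"tz": 0.0,"roll": 0,"claw": 0},
    {"tx": 0.028,"ty": 0,"tz": 0,"roll": 0,"claw": 0},
    {"tx": 0.028,"ty": 0,"tz": -0.01,"roll": 0,"claw": 0},
  ],
)

```text
time_s: 18.5
position: [0.5121, 0.2439, 0.2437]
tcp_rot: [-0.0, 0.748, 0.664, -0.001]
wrist_force: [0.3, 0.3, -1.6]
width: 0.0171
```

```bash
python3 - <<'E'
from h import *
s=robot.read_state();print(s['position'],s['wrist_force'])
p,d,i=grab('side');a=p[165:255,180:270];a=cv2.resize(a,(540,540),interpolation=2)
p,d,i=grab('top');b=cv2.resize(p[150:240,130:220],(240,240),interpolation=2);a[:240,:240]=b
save(a,'s9.png')
E
```

```text
[0.51206303 0.24386113 0.24372427] [ 0.32269031  0.30711204 -1.6058992 ]
```

View pics/s9.png

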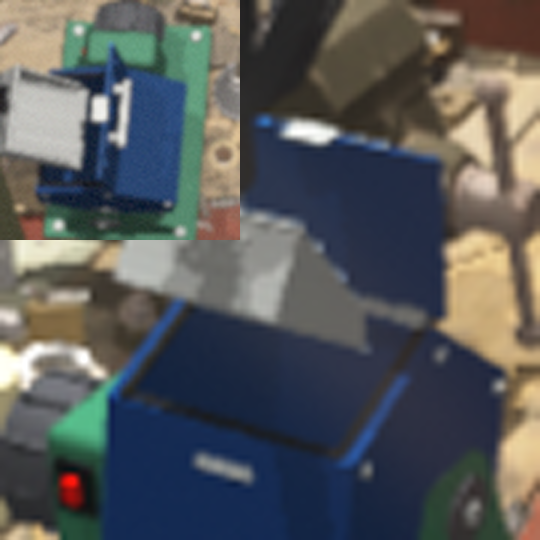

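Call:
step_arm(
  rows=[
    {"tx": 0.003,"ty": 0,"tz": -0.06,"roll": 0,"claw": 0},
    {"tx": 0.0,"ty": 0,"tz": -0.108,"roll": 0,"claw": 0},
    {"tx": -0.06,"ty": 0,"tz": -0.108,"roll": 0,"claw": 0},
    {"tx": -0.12,"ty": -0.001,"tz": -0.108,"roll": -4,"claw": 0},
    {"tx": -0.18,"ty": -0.002,"tz": -0.108,"roll": -9,"claw": 0},
    {"tx": -0.24,"ty": -0.003,"tz": -0.108,"roll": -14,"claw": 0},
    {"tx": -0.3,"ty": -0.004,"tz": -0.1,"roll": -20,"claw": 0},
    {"tx": -0.36,"ty": -0.005,"tz": -0.085,"roll": -25,"claw": 0},
  ],
)

```text
time_s: 19.6
position: [0.4646, -0.1153, 0.3301]
tcp_rot: [0.002, 0.585, 0.811, 0.0]
wrist_force: [1.4, -1.1, -1.7]
width: 0.0172
```

```bash
python3 - <<'E'
from prof import *
p,d,i=grab('wrist');s=robot.read_state();q=s['tcp_rot'];yaw=2*np.arctan2(q[2],q[1]);T=np.array(s['position']);print(T,s['wrist_force'],np.degrees(yaw));prof(d,i,T,yaw)
g=np.array([.4531,-.2020])-T[:2];print('tx,ty',g@[np.cos(yaw),np.sin(yaw)],g@[np.sin(yaw),-np.cos(yaw)])
ax=np.array([.5057,.181])
for n in ['side','top']:
    p,d,i=grab(n);C=cloud(d,i);np.savez(n+'9.npz',p=p,d=d)
    r=C-[ax[0],ax[1],.09];m=(np.linalg.norm(r,axis=-1)<.075)&(p.min(2)>100)&(d>0)
    k,l,st,ct=cv2.connectedComponentsWithStats(m.astype(np.uint8))
    for j in range(1,k):
        if st[j,4]>3: print(n,st[j,4],ct[j].round(),np.median(C[l==j],0).round(3))
    wh=(p.min(2)>140)&(C[...,0]>.41)&(C[...,0]<.53)&(C[...,1]<-.17)&(C[...,1]>-.34)
    print(n,'white in bin',wh.sum())
p=np.load('side9.npz')['p'];a=cv2.resize(p[165:255,180:270],(500,500),interpolation=2);q=np.load('top9.npz')['p']
save(np.hstack([a,cv2.resize(q[150:240,130:180],(278,500),interpolation=2)]),'s10.png')
E
```

```text
[ 0.46213715 -0.12276057  0.3274992 ] [-1.19010486 -6.04115962 -3.94297105] 108.22776439574695
-60 614 [48.5 51.7 53.9]
-55 965 [54.8 57.7 60.6]
-50 834 [61.2 62.9 64.2]
-45 507 [61.9 63.1 64. ]
-40 349 [58.1 59.6 61.2]
-35 299 [54.4 55.9 57.4]
-30 256 [50.8 52.2 53.9]
-25 218 [47.1 48.5 50.1]
-20 196 [43.3 44.9 46.3]
-15 549 [40.7 80.  84.4]
-10 1294 [39.  78.4 83.4]
tx,ty -0.0724364622561003 -0.033369389862781644
side 18 [217. 243.] [0.514 0.233 0.121]
side white in bin 243
top 6 [178. 192.] [0.518 0.153 0.149]
top 13 [148. 197.] [0.519 0.228 0.126]
top 4 [177. 202.] [0.497 0.155 0.149]
top 5 [147. 203.] [0.5   0.23  0.128]
top white in bin 32
```

View pics/s10.png

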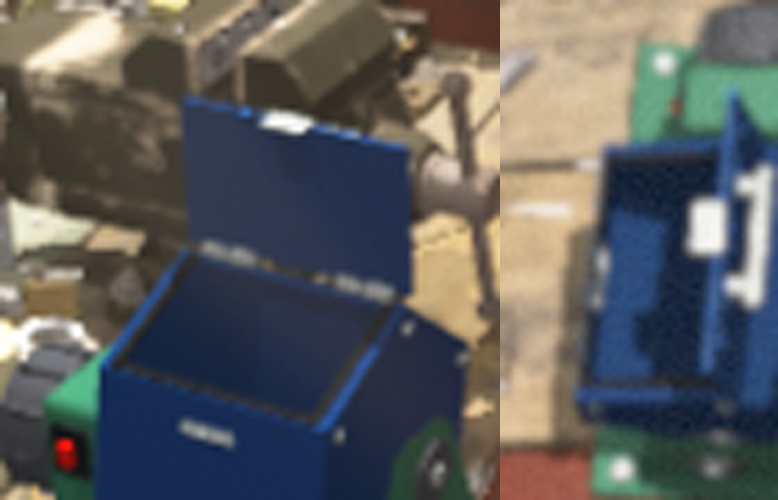

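```bash
python3 - <<'E'
from h import *
ax=np.array([.5057,.181]);xt=np.array([-.121,-.993]);yt=np.array([.993,-.121])
a=np.load('top0.npz');b=np.load('top9.npz');i=cams.camera_info('top')
A=cloud(a['d'],i);B=cloud(b['d'],i)
for v in range(184,222,4):
    print(v,' '.join('%3d/%3d'%(1000*A[v,u,2],1000*B[v,u,2]) for u in range(150,172,2)),[tuple(b['p'][v,u]) for u in (160,164,167)])
print(((B[200,150:172:4,:2]-ax)@xt*1000).round())
for n in ['side','top']:
    z=np.load(n+'9.npz');i=cams.camera_info(n);C=cloud(z['d'],i);p=z['p']
    q=C[...,:2]-(.3978*np.array([.316,-.949])+.366*np.array([.949,.316]));X=q@[.316,-.949];Y=q@[.949,.316]
    m=(abs(Y)<.036)&(X>-.07)&(X<.075)&(C[...,2]<.06)&(C[...,2]>0)
    print(n,'bin px',m.sum(),'white',(m&(p.min(2)>120)).sum(), np.median(C[m&(p.min(2)>120)],0) if (m&(p.min(2)>120)).any() else '')
E
```

```text
184  78/ 76  70/ 70  72/ 72  72/ 73  73/ 75  73/ 76  76/ 72  78/ 76  76/ 75  78/ 79 229/228 [(np.uint8(22), np.uint8(37), np.uint8(56)), (np.uint8(24), np.uint8(37), np.uint8(56)), (np.uint8(40), np.uint8(48), np.uint8(68))]
188  70/ 67  64/ 66  57/ 61  53/ 59  55/ 48  47/ 51  44/ 43  39/ 40 233/230 232/229 231/228 [(np.uint8(18), np.uint8(34), np.uint8(58)), (np.uint8(160), np.uint8(158), np.uint8(158)), (np.uint8(243), np.uint8(243), np.uint8(240))]
192  67/ 69  61/ 63  57/ 58  55/ 57  50/ 48  51/ 46  44/ 42 234/230 232/231 231/233 225/228 [(np.uint8(30), np.uint8(43), np.uint8(72)), (np.uint8(166), np.uint8(169), np.uint8(169)), (np.uint8(243), np.uint8(241), np.uint8(240))]
196  63/ 67  63/ 65  56/ 60  52/ 52  52/ 50  46/ 46  41/ 41  35/ 39  33/ 36 231/231 221/222 [(np.uint8(14), np.uint8(34), np.uint8(59)), (np.uint8(61), np.uint8(67), np.uint8(79)), (np.uint8(87), np.uint8(94), np.uint8(119))]
200  65/ 63  59/ 61  57/ 57  52/ 54  51/ 47  46/ 49  40/ 38  40/ 35  32/ 37 230/228 222/223 [(np.uint8(29), np.uint8(42), np.uint8(63)), (np.uint8(29), np.uint8(40), np.uint8(64)), (np.ui
[... 626 characters left out ...]
, (np.uint8(20), np.uint8(35), np.uint8(61)), (np.uint8(65), np.uint8(96), np.uint8(144))]
216  61/ 66  55/ 55  54/ 55  51/ 53  48/ 48  38/ 40  38/ 35  36/ 31 228/231 222/222 198/200 [(np.uint8(30), np.uint8(41), np.uint8(64)), (np.uint8(24), np.uint8(40), np.uint8(63)), (np.uint8(52), np.uint8(80), np.uint8(122))]
220 144/145 143/144 149/144 149/147 149/1089 148/151 153/150 154/154 153/151 158/157 180/179 [(np.uint8(50), np.uint8(69), np.uint8(113)), (np.uint8(32), np.uint8(47), np.uint8(74)), (np.uint8(31), np.uint8(50), np.uint8(73))]
[-59. -50. -42. -34. -24.  25.]
side bin px 560 white 8 [ 0.43393315 -0.24138934  0.00877027]
top bin px 1080 white 63 [ 0.44146945 -0.24925426  0.00851615]
```

```bash
python3 - <<'E'
from h import *
def rep(n,p,d,i):
    C=cloud(d,i)
    q=C[...,:2]-(.3978*np.array([.316,-.949])+.366*np.array([.949,.316]));X=q@[.316,-.949];Y=q@[.949,.316]
    m=(abs(Y)<.037)&(X>-.074)&(X<.078)&(C[...,2]<.06)&(C[...,2]>-.01)
    w=m&(p.min(2)>100)
    k,l,st,ct=cv2.connectedComponentsWithStats(w.astype(np.uint8))
    print(n,m.sum())
    for j in range(1,k):
        if st[j,4]>5: print(' ',st[j],(1000*np.median(np.stack([X,Y,C[...,2]],-1)[l==j],0)).round(),p[l==j].mean(0).round())
z=np.load('top9.npz');rep('top',z['p'],z['d'],cams.camera_info('top'))
p,d,i=grab('wrist');rep('wrist',p,d,i);save(p,'w11.png')
for r in cams.cut_out('wrist','stone1_centre')[:6]: print(r['p'],r['bbox'],np.median(cloud(d,i)[r['mask']],0))
E
```

```text
top 1228
  [354 193   4   2   7] [49. 30. 16.] [164. 125. 115.]
  [345 195  11   8  31] [30. 22. 12.] [176. 129. 117.]
  [342 203   5   8  32] [11. 10.  2.] [235. 138. 127.]
  [330 221  12  11  55] [-31. -29.   8.] [210. 139. 130.]
wrist 380
  [209 199  10  12  60] [-45. -31.  10.] [189. 168. 157.]
0.69 [196.3, 162.2, 316.4, 306.0] [ 0.45157128 -0.08161902  0.38081469]
```

Call:
step_arm(
  rows=[
    {"tx": -0.04,"ty": -0.017,"tz": 0.03,"roll": 0.2,"claw": 0},
    {"tx": -0.0725,"ty": -0.0335,"tz": 0.07,"roll": 0.2,"claw": 0},
    {"tx": -0.0725,"ty": -0.0335,"tz": 0.12,"roll": 0.2,"claw": 0},
    {"tx": -0.0725,"ty": -0.0335,"tz": 0.17,"roll": 0.2,"claw": 0},
    {"tx": -0.0725,"ty": -0.0335,"tz": 0.205,"roll": 0.2,"claw": 0},
    {"tx": -0.0725,"ty": -0.0335,"tz": 0.222,"roll": 0.2,"claw": 0},
    {"tx": -0.0725,"ty": -0.0335,"tz": 0.226,"roll": 0.2,"claw": 0},
  ],
)

```text
time_s: 20.72
position: [0.4556, -0.1907, 0.1024]
tcp_rot: [-0.001, 0.587, 0.81, -0.0]
wrist_force: [-2.5, -0.4, 0.1]
width: 0.0173
```

Call:
step_arm(
  rows=[
    {"tx": 0.001,"ty": -0.005,"tz": 0.009,"roll": 0,"claw": 0},
    {"tx": 0.002,"ty": -0.005,"tz": 0.02,"roll": 0,"claw": 0},
    {"tx": 0.002,"ty": -0.005,"tz": 0.031,"roll": 0,"claw": 0},
    {"tx": 0.002,"ty": -0.005,"tz": 0.041,"roll": 0,"claw": 0},
    {"tx": 0.003,"ty": -0.005,"tz": 0.051,"roll": 0,"claw": 0},
    {"tx": 0.005,"ty": -0.005,"tz": 0.06,"roll": 0,"claw": 0},
    {"tx": 0.008,"ty": -0.005,"tz": 0.068,"roll": 0,"claw": 0},
    {"tx": 0.008,"ty": -0.005,"tz": 0.0695,"roll": 0,"claw": 0},
  ],
)

```text
time_s: 21.72
position: [0.4506, -0.1875, 0.0356]
tcp_rot: [0.003, 0.588, 0.809, 0.0]
wrist_force: [-0.9, 1.9, 12.7]
width: 0.0171
```

```bash
python3 - <<'E'
from prof import *
p,d,i=grab('wrist');s=robot.read_state();q=s['tcp_rot'];yaw=2*np.arctan2(q[2],q[1]);T=np.array(s['position']);print(T,s['wrist_force'],np.degrees(yaw));prof(d,i,T,yaw)
print('x',T[:2]@[.316,-.949]-.3978,'y',T[:2]@[.949,.316]-.366)
E
```

```text
[ 0.45070549 -0.18762565  0.03553304] [-1.00428892  0.99555453 10.82773042] 108.01019951332061
-65 565 [-36.3  32.3  33.4]
-60 440 [31.9 32.8 33.5]
-55 416 [31.7 32.5 33.3]
-50 390 [31.6 32.4 33.3]
-45 379 [31.3 32.2 33. ]
-40 366 [31.2 32.1 32.8]
-35 344 [31.1 31.9 32.7]
-30 326 [31.  31.8 32.5]
-25 311 [30.7 31.5 32.3]
-20 307 [30.5 31.4 32.1]
-15 563 [30.7 32.3 84. ]
-10 1556 [31.1 78.  83.4]
x -0.07732032730815647 y 0.0024298012676387537
```

Call:
step_arm(
  rows=[
    {"tx": 0,"ty": 0,"tz": 0,"roll": 0,"claw": 0.5},
    {"tx": 0,"ty": 0,"tz": 0,"roll": 0,"claw": 0.5},
    {"tx": 0,"ty": 0,"tz": 0,"roll": 0,"claw": 0.6},
    {"tx": 0,"ty": 0,"tz": -0.03,"roll": 0,"claw": 0.6},
    {"tx": 0,"ty": 0,"tz": -0.08,"roll": 0,"claw": 0.6},
    {"tx": 0,"ty": 0,"tz": -0.14,"roll": 0,"claw": 0.6},
    {"tx": 0,"ty": 0,"tz": -0.2,"roll": 0,"claw": 0},
    {"tx": 0,"ty": 0,"tz": -0.25,"roll": 0,"claw": 0},
  ],
)

```text
time_s: 22.78
position: [0.4483, -0.1865, 0.286]
tcp_rot: [0.001, 0.588, 0.809, 0.0]
wrist_force: [1.5, -0.7, -0.6]
width: 0.0156
```

```bash
python3 - <<'E'
from h import *
s=robot.read_state();print(s['position'],s['wrist_force'])
p,d,i=grab('wrist');C=cloud(d,i);np.savez('w12.npz',p=p,d=d)
q=C[...,:2]-(.3978*np.array([.316,-.949])+.366*np.array([.949,.316]));X=q@[.316,-.949];Y=q@[.949,.316]
m=(C[...,2]>.05)&(C[...,2]<.09)&(p.max(2)<80)&(abs(Y)<.03)&(X<-.03)&(X>-.17)
for x in range(-150,-30,10):
    k=m&(abs(X*1000-x)<4)
    if k.sum()>5: print(x,k.sum(),(1000*np.median(C[k][:,2])).round(1),(1000*np.median(Y[k])).round(1))
# pan / white in bin region
b=(abs(Y)<.037)&(X>-.074)&(X<.078)&(C[...,2]<.07)&(C[...,2]>-.01)
for x in range(-70,80,10):
    k=b&(abs(X*1000-x)<5);
    if k.sum()>5: print('bin',x,k.sum(),(1000*np.percentile(C[k][:,2],[10,50,90])).round(),p[k].mean(0).round())
E
```

```text
[ 0.44829468 -0.18647577  0.28601633] [ 1.54076737 -0.73185819 -0.58689929]
-140 45 67.7 6.9
-130 97 68.7 6.8
-120 80 68.5 8.0
-110 70 68.8 9.1
-100 57 68.4 9.1
-90 50 68.0 7.8
-80 31 68.6 6.6
-70 23 68.3 1.6
-60 51 70.8 7.6
bin -70 302 [23. 27. 69.] [191.  59.  46.]
bin -60 281 [17. 20. 62.] [205.  56.  43.]
bin -50 459 [12. 25. 47.] [151.  97.  90.]
bin -40 230 [17. 45. 54.] [196. 164. 159.]
bin -30 288 [11. 13. 57.] [223. 202. 198.]
bin -20 344 [11. 13. 43.] [227. 215. 211.]
bin -10 327 [11. 13. 33.] [228. 218. 215.]
bin 0 336 [11. 13. 30.] [231. 222. 220.]
bin 10 321 [11. 13. 29.] [231. 219. 216.]
bin 20 303 [11. 12. 26.] [231. 219. 217.]
bin 30 298 [11. 12. 22.] [225. 205. 200.]
bin 40 339 [10. 13. 22.] [220.  85.  71.]
bin 50 330 [16. 18. 21.] [227.  65.  52.]
bin 60 269 [22. 24. 29.] [214.  54.  42.]
bin 70 328 [32. 39. 45.] [167.  41.  33.]
```

Call:
step_arm(
  rows=[
    {"tx": 0.05,"ty": 0.025,"tz": -0.034,"roll": 4,"claw": 0},
    {"tx": 0.1,"ty": 0.05,"tz": -0.034,"roll": 8,"claw": 0},
    {"tx": 0.15,"ty": 0.075,"tz": -0.034,"roll": 12,"claw": 0},
    {"tx": 0.2,"ty": 0.1,"tz": -0.034,"roll": 16,"claw": 0},
    {"tx": 0.25,"ty": 0.125,"tz": -0.034,"roll": 20,"claw": 0},
    {"tx": 0.3,"ty": 0.15,"tz": -0.034,"roll": 23,"claw": 0},
    {"tx": 0.339,"ty": 0.1716,"tz": -0.034,"roll": 25,"claw": 0},
    {"tx": 0.339,"ty": 0.1716,"tz": -0.034,"roll": 25,"claw": 0},
  ],
)

```text
time_s: 23.82
position: [0.507, 0.1919, 0.3165]
tcp_rot: [-0.001, 0.748, 0.664, -0.0]
wrist_force: [-0.3, 0.1, 0.4]
width: 0.0002
```

```bash
python3 - <<'E'
from h import *
s=robot.read_state();q=s['tcp_rot'];T=np.array(s['position']);print(T,s['wrist_force'],np.degrees(2*np.arctan2(q[2],q[1])))
ax=np.array([.5057,.181]);xt=np.array([-.121,-.993]);yt=np.array([.993,-.121])
print('X,Y',(T[:2]-ax)@xt,(T[:2]-ax)@yt)
p,d,i=grab('wrist');C=cloud(d,i);np.savez('w13.npz',p=p,d=d)
X=(C[...,:2]-ax)@xt;Y=(C[...,:2]-ax)@yt;r=np.sqrt(X**2+(C[...,2]-.09)**2)
m=(r<.062)&(abs(Y)<.055)&(p.min(2)>55)&(p.max(2).astype(int)-p.min(2)<40)&(d>0)
k,l,st,ct=cv2.connectedComponentsWithStats(m.astype(np.uint8))
for j in range(1,k):
    if st[j,4]>20: print(st[j],(1000*np.median(np.stack([X,Y,C[...,2]],-1)[l==j],0)).round(),p[l==j].mean(0).round())
for r_ in cams.cut_out('wrist','stone1_centre')[:8]:
    mm=r_['mask'];print(round(r_['p'],2),np.round(r_['bbox']),(1000*np.median(np.stack([X,Y,C[...,2]],-1)[mm],0)).round())
E
```

```text
[0.50697097 0.19189378 0.31652756] [-0.3189248   0.12912717  0.39180464] 83.21516677887142
X,Y -0.010971306951902895 -5.607816621484372e-05
[245 125  10   3  24] [-52.  -5. 122.] [ 98. 105. 107.]
[256 125  13   3  30] [-52.   8. 122.] [100. 108. 110.]
[220 145  19  27 313] [  2. -35.  42.] [151. 149. 137.]
[246 145  44  25 584] [-4. 22. 41.] [142. 142. 130.]
0.71 [227. 147. 238. 161.] [ -9. -31.  41.]
0.54 [250. 340. 261. 352.] [365.   0.  15.]
```

Call:
step_arm(
  rows=[
    {"tx": -0.04,"ty": 0,"tz": 0,"roll": 0,"claw": 0},
    {"tx": -0.078,"ty": 0,"tz": 0,"roll": 0,"claw": 0},
    {"tx": -0.078,"ty": 0,"tz": 0.055,"roll": 0,"claw": 0},
    {"tx": -0.078,"ty": 0,"tz": 0.109,"roll": 0,"claw": 0},
    {"tx": -0.06,"ty": 0,"tz": 0.109,"roll": 0,"claw": 0},
    {"tx": -0.045,"ty": 0,"tz": 0.109,"roll": 0,"claw": 0},
    {"tx": -0.03,"ty": 0,"tz": 0.109,"roll": 0,"claw": 0},
    {"tx": -0.015,"ty": 0,"tz": 0.109,"roll": 0,"claw": 0},
  ],
)

```text
time_s: 24.92
position: [0.5065, 0.1756, 0.2103]
tcp_rot: [0.001, 0.749, 0.663, 0.001]
wrist_force: [-0.6, -2.7, -2.1]
width: -0.0002
```

Call:
step_arm(
  rows=[
    {"tx": 0.01,"ty": 0,"tz": 0,"roll": 0,"claw": 0},
    {"tx": 0.018,"ty": 0,"tz": 0,"roll": 0,"claw": 0},
    {"tx": 0.024,"ty": 0,"tz": -0.002,"roll": 0,"claw": 0},
  ],
)

```text
time_s: 25.3
position: [0.5081, 0.1987, 0.2108]
tcp_rot: [-0.0, 0.749, 0.663, 0.0]
wrist_force: [-0.7, -0.1, 0.6]
width: 0.0
```

```bash
cat > hatch.py <<'E'
from h import *
s=robot.read_state();T=np.array(s['position'])
ax=np.array([.5057,.181]);xt=np.array([-.121,-.993]);yt=np.array([.993,-.121])
print('X',(T[:2]-ax)@xt,'Y',(T[:2]-ax)@yt,'z',T[2],s['wrist_force'])
for n in ['side','top']:
    p,d,i=grab(n);C=cloud(d,i);X=(C[...,:2]-ax)@xt;Y=(C[...,:2]-ax)@yt
    for y0 in (-.045,.045):
        o=[]
        for x in range(-60,45,8):
            k=(abs(Y-y0)<.008)&(abs(X*1000-x)<4)&(C[...,2]>.02)&(C[...,2]<.26)&(d>0)
            if k.sum()>2:o.append('%d:%s'%(x,(1000*np.percentile(C[k][:,2],[10,50,90])).astype(int)))
        print(n,y0,' '.join(o))
E
python3 hatch.py
```

```text
X -0.017835090585535843 Y 0.00023524785240350274 z 0.21083475104335042 [-0.67296512 -0.06099421  0.62306414]
side -0.045 -60:[ 70  86 103] -52:[106 121 134] -44:[134 136 196] -36:[139 194 198] -28:[142 144 195] -20:[145 147 189] -12:[145 149 185] -4:[149 152 180] 4:[152 154 175] 12:[154 157 170] 20:[154 156 161]
side 0.045 -60:[ 72  85 101] -52:[106 122 135] -44:[136 139 197] -36:[ 44 142 197] -28:[ 32 138 189] -20:[119 130 146] -12:[115 134 150] -4:[111 131 151] 4:[105 126 151] 12:[100 120 145] 20:[ 90 116 133] 28:[ 87 109 131] 36:[ 81 105 129] 44:[ 73  97 125]
top -0.045 4:[171 175 176] 12:[166 169 173] 20:[153 162 166] 28:[144 148 151] 36:[137 141 144] 44:[129 134 137]
top 0.045 -20:[186 187 190] -12:[181 185 188] -4:[176 180 181] 4:[172 174 177] 12:[165 169 172] 20:[152 162 167] 28:[145 149 151] 36:[139 140 145] 44:[129 133 137]
```

Call:
step_arm(
  rows=[
    {"tx": 0,"ty": 0,"tz": -0.022,"roll": 0,"claw": 0},
    {"tx": 0.025,"ty": 0,"tz": -0.022,"roll": 0,"claw": 0},
    {"tx": 0.026,"ty": 0,"tz": 0.0,"roll": 0,"claw": 0},
    {"tx": 0.026,"ty": 0,"tz": 0.015,"roll": 0,"claw": 0},
    {"tx": 0.026,"ty": 0,"tz": 0.03,"roll": 0,"claw": 0},
    {"tx": 0.026,"ty": 0,"tz": 0.042,"roll": 0,"claw": 0},
    {"tx": 0.026,"ty": 0,"tz": 0.048,"roll": 0,"claw": 0},
  ],
)

```text
time_s: 26.28
position: [0.513, 0.2362, 0.1653]
tcp_rot: [-0.007, 0.75, 0.661, 0.01]
wrist_force: [-4.5, 34.2, 8.5]
width: 0.0001
```

Call:
step_arm(
  rows=[
    {"tx": 0.008,"ty": 0,"tz": -0.01,"roll": 0,"claw": 0},
    {"tx": 0.008,"ty": 0,"tz": -0.035,"roll": 0,"claw": 0},
    {"tx": 0.004,"ty": 0,"tz": -0.07,"roll": 0,"claw": 0},
  ],
)

```text
time_s: 26.65
position: [0.5106, 0.2274, 0.2318]
tcp_rot: [-0.001, 0.749, 0.663, -0.002]
wrist_force: [0.4, -0.5, 0.7]
width: 0.0003
```

```bash
python3 hatch.py
```

```text
X -0.046639191386933274 Y -0.0007506427418161256 z 0.2317591209645312 [ 0.43890865 -0.47305325  0.73300821]
side -0.045 -60:[ 69  86 103] -52:[107 123 166] -44:[136 168 171] -36:[139 168 169] -28:[142 167 170] -20:[145 167 169] -12:[147 165 168] -4:[150 164 167] 4:[152 165 167] 12:[156 164 166] 20:[159 163 164]
side 0.045 -60:[ 70  87 104] -52:[107 122 166] -44:[135 140 170] -36:[ 33 141 171] -28:[126 143 169] -20:[122 131 168] -12:[114 129 168] -4:[110 124 167] 4:[101 120 167] 12:[ 96 107 166] 20:[ 90  97 163] 28:[82 87 93] 36:[77 88 92] 44:[70 79 92]
top -0.045 -44:[141 170 173] -36:[166 169 172] -28:[167 169 172] -20:[166 169 171] -12:[166 168 170] -4:[166 167 169] 4:[164 166 168] 12:[164 165 169] 20:[152 159 165] 28:[146 148 152] 36:[137 141 144] 44:[131 134 138]
top 0.045 -52:[168 169 170] -44:[167 170 171] -36:[167 169 171] -28:[166 170 172] -20:[166 169 170] -12:[166 167 170] -4:[165 167 169] 4:[164 166 169] 12:[162 165 166] 20:[150 161 164] 28:[145 148 151] 36:[137 141 145] 44:[130 134 136]
```

Call:
step_arm(
  rows=[
    {"tx": -0.011,"ty": 0,"tz": 0,"roll": 0,"claw": 0},
    {"tx": -0.011,"ty": 0,"tz": 0.04,"roll": 0,"claw": 0},
    {"tx": -0.011,"ty": 0,"tz": 0.05,"roll": 0,"claw": 0},
    {"tx": -0.01,"ty": 0,"tz": 0.058,"roll": 0,"claw": 0},
    {"tx": -0.009,"ty": 0,"tz": 0.065,"roll": 0,"claw": 0},
  ],
)

```text
time_s: 27.38
position: [0.5108, 0.2186, 0.1675]
tcp_rot: [0.0, 0.749, 0.662, 0.0]
wrist_force: [-0.2, -1.5, -0.3]
width: -0.0002
```

Call:
step_arm(
  rows=[
    {"tx": 0,"ty": 0,"tz": 0.004,"roll": 0,"claw": 0},
    {"tx": 0,"ty": 0,"tz": 0.008,"roll": 0,"claw": 0},
  ],
)

```text
time_s: 27.62
position: [0.5111, 0.2191, 0.161]
tcp_rot: [0.0, 0.749, 0.663, 0.001]
wrist_force: [-6.3, -2.9, 24.4]
width: 0.0005
```

```bash
python3 hatch.py
```

```text
X -0.03849113174504173 Y 0.0007104411777974417 z 0.16102026467782837 [-6.30209888 -2.90239147 24.4165527 ]
side -0.045 -60:[ 72  86 100] -52:[106 132 239] -44:[140 245 257] -36:[144 147 234] -28:[146 150 222] -20:[148 151 153] -12:[152 154 155] -4:[154 156 159] 4:[156 159 163] 12:[159 161 163] 20:[161 162 164]
side 0.045 -60:[ 69  85 104] -52:[110 134 243] -44:[141 242 253] -36:[ 22 147 234] -28:[146 149 207] -20:[149 151 153] -12:[152 155 156] -4:[155 156 158] 4:[157 157 158]
top -0.045 -20:[151 153 156] -12:[153 154 156] -4:[154 157 161] 4:[158 160 162] 12:[159 161 163] 20:[153 159 166] 28:[144 149 153] 36:[136 140 145] 44:[131 134 138]
top 0.045 -44:[143 146 146] -36:[147 148 254] -28:[149 234 251] -20:[150 153 155] -12:[154 155 158] -4:[156 158 160] 4:[157 161 164] 12:[160 162 164] 20:[152 160 164] 28:[144 147 151] 36:[137 140 143] 44:[131 133 138]
```

Call:
step_arm(
  rows=[
    {"tx": 0.003,"ty": 0,"tz": 0.003,"roll": 0,"claw": 0},
    {"tx": 0.003,"ty": 0,"tz": 0.003,"roll": 0,"claw": 0},
    {"tx": 0.0,"ty": 0,"tz": -0.03,"roll": 0,"claw": 0},
    {"tx": 0.0,"ty": 0,"tz": -0.09,"roll": 0,"claw": 0},
    {"tx": -0.06,"ty": 0,"tz": -0.14,"roll": 0,"claw": 0},
    {"tx": -0.12,"ty": 0,"tz": -0.15,"roll": 0,"claw": 0},
    {"tx": -0.18,"ty": 0,"tz": -0.15,"roll": 0,"claw": 0},
    {"tx": -0.18,"ty": 0,"tz": -0.15,"roll": 0,"claw": 0},
  ],
)

```text
time_s: 28.72
position: [0.4883, 0.0369, 0.3107]
tcp_rot: [0.001, 0.751, 0.661, 0.0]
wrist_force: [-0.7, 0.2, 0.3]
width: 0.0003
```

```bash
python3 hatch.py; python3 - <<'E'
from h import *
ax=np.array([.5057,.181]);xt=np.array([-.121,-.993]);yt=np.array([.993,-.121])
z0=np.load('side0.npz');i=cams.camera_info('side');p,d,i=grab('side')
def fit(d,xr,yr):
    C=cloud(d,i);X=(C[...,:2]-ax)@xt;Y=(C[...,:2]-ax)@yt
    k=(X>xr[0])&(X<xr[1])&(abs(Y)<yr)&(C[...,2]>.12)&(C[...,2]<.17)
    a=np.polyfit(X[k],C[k][:,2],1)
    for _ in range(3):
        g=abs(C[k][:,2]-np.polyval(a,X[k]))<.004;a=np.polyfit(X[k][g],C[k][g][:,2],1)
    return np.degrees(np.arctan(a[0])),k.sum()
print('cover slope deg',fit(d,(-.042,.005),.05))
p,d,i=grab('top');np.savez('top14.npz',p=p,d=d);print('top',fit(d,(-.035,.01),.05))
C=cloud(d,i)
for t in ['oiler','pliers','screwdriver','padlock','loupe','cylinder']:
    r=cams.cut_out('top',t)[:1]
    if r: m=r[0]['mask']&(d>0);print(t,round(r[0]['p'],2),r[0]['bbox'],np.median(C[m],0).round(3))
E
```

```text
X 0.14522141777242223 Y 0.00015229402242911936 z 0.31065302339150563 [-0.67541055  0.21230539  0.3033339 ]
side -0.045 -60:[ 72  87 102] -52:[107 122 136] -44:[136 142 146] -36:[144 146 150] -28:[146 148 151] -20:[149 152 154] -12:[151 154 157] -4:[154 156 160] 4:[157 159 161] 12:[159 161 163] 20:[161 163 164]
side 0.045 -60:[ 70  88 102] -52:[108 122 136] -44:[135 142 145] -36:[ 71 146 147] -28:[ 21 148 150] -20:[149 151 153] -12:[152 155 157] -4:[155 157 159] 4:[158 160 161] 12:[160 161 162] 20:[161 162 163]
top -0.045 20:[153 159 165] 28:[145 149 153] 36:[138 141 146] 44:[131 134 138]
top 0.045 12:[160 162 164] 20:[152 160 163] 28:[144 148 152] 36:[137 140 144] 44:[129 133 136]
cover slope deg (np.float64(18.176599402727007), np.int64(593))
top (np.float64(12.367836595997298), np.int64(41))
pliers 0.54 [232.9, 248.0, 288.8, 265.5] [ 0.381 -0.059  0.009]
screwdriver 0.8 [112.0, 267.6, 127.1, 277.4] [0.356 0.323 0.022]
padlock 0.58 [294.7, 243.7, 321.7, 263.4] [ 0.37  -0.165  0.014]
loupe 0.42 [327.6, 241.7, 339.1, 257.6] [ 0.373 -0.22   0.028]
cylinder 0.72 [193.5, 259.3, 222.3, 270.4] [0.358 0.104 0.011]
```

```bash
python3 -c "
from plant import robot
print(robot.hand_in(), robot.read_state()['time_s'])"
```

```text
the job is handed in; nothing more can be done
the job is handed in; nothing more can be done
```

I handed the job in at about 29 s of the 67 s allowed. `hand_in` gives no verdict, so the result rests on my own checks.

- **Scooping:** I tilted the scoop lip-down by pushing its lip against the bin's front wall. One pass along the floor and up the curved back then took all six stones.
- **Tipping:** I hooked the lip under the barrel's hinge edge and tipped the scoop to about 37°. The wrist camera then showed two white blobs in the barrel, with the total area of about six stones. It did not show each stone separately; the stone network itself marked only one. I saw no stones left in the scoop or bin.
- **Scoop:** It lies in the bin with the pan level on the floor and the grip out over the low front wall, within the stated limits. I measured this just after letting go of it and not again later.
- **Hatch:** My first press slid off the free edge, with a sideways force of about 34 N and no sign that anything else moved. The second press closed it. The cover then sloped 18.2° in the side camera against 18.8° for the mouth. The top camera disagreed at 12.4°, but from only 41 pixels with the arm partly in the way, so I set it aside.
- **Other things on the bench:** Pliers, padlock, eyepiece and lock cylinder were where they started. The screwdriver's detection caught only its handle, also in place. The oil can was not detected in the last picture, so I did not re-check it; my planned moves kept clear of it.

I viewed 12 pictures, the maximum allowed.

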